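# Load and close the tube leak-test jig

### The arm

A 6-joint arm with a two-finger parallel gripper is mounted at the origin on a cart in front of the work surface, level with it; the furniture and walls round the work are solid. World frame = base frame: x ahead of the robot, y to its left, z up, the work surface at z = 0. Lengths are in m, angles in degrees, forces in N, time in s.
With the tool pointing down it reaches from about 0.25 to 0.725 m from the base axis. Payload 9.7 kg.
Tool frame: the origin (TCP) lies between the finger pads; the fingertips stand 11 mm ahead of it and the grasp point (between the pads) lies 8 mm behind it; z points along the fingers, x is the direction in which the jaws open and shut, and the axes are right-handed (so a half turn about z gives the same grasp; the last joint's range is limited). The gripper opens to 85 mm and grips with 20 to 120 N. Pads are 22 mm wide; open, the fingers measure 114 mm over their backs; the gripper's body (76 mm by 85 mm) begins 54 mm behind the grasp point. The pads swing forward as they close: fully open they stand 13 mm farther back than shut.
Start: joints at [77.12, 4.979, 10.078, 95.1, 0, 90], TCP at [0.123, 0.536, 0.213] pointing down, gripper open.
Joint ranges: [-179.16, 179.16], [-48.56, 103.87], [-65.8, 70.77], [-126.05, 130.52], [-82.76, 87.17], [-180, 180]. Speed limits (degrees/s): [127.2, 127.2, 147.25, 180, 180, 180].

### API

Orientations are given as [roll, pitch, yaw] about the fixed x, y, z axes, in that order (R = Rz(yaw) Ry(pitch) Rx(roll)).
In Python, from workcell import get_obs, camera, job_done gives the robot as it stands.
- The arm moves only by the tool arm_command, never from a script. Its argument "increments" is a list of rows, each a list of 2 entries, a list of its own where there are three numbers: the shift along the tool's x, y, z in units of 25 mm (1.0 is 25 mm), then the turn about the tool's z in units of 6 degrees (1.0 is 6 degrees). In form: [[[dx, dy, dz], roll], ...]. A call has 1 to 5 rows; each row is the pose to reach, as a shift and turn from the pose measured when the call began, along the tool's axes at that moment; what a row does not reach only later rows make up. A row lasts 1/10 s, in which the tool goes at most 50 mm and 8.59 degrees, less where a joint would pass 70% of its speed; a pose out of reach is approached as far as the arm can. A call with a gripper value outside its range is refused whole. "claw" is the closure, from -1 (fully open) to 1 (shut), so that 0 is half open, set as the call begins (left out, the last holds). The fingers move at their own pace and stop on an object; "force" is the grip in N (left out, the last holds). Time passes only in rows, so rows that repeat a pose let the fingers close. It gives the time, the measured TCP pose, the force and the opening at its end, in the units of the state.
- get_obs(): the state, without advancing time (a new reading comes with each control period).
- camera(name): name is "side" or "top"; returns a dict with "frame" (420x560x3 uint8, red, green, blue), "range_z" (420x560 float32, m along the optical axis (not along the pixel's ray), 0 where there is no reading), "K" (3x3 intrinsics, pixels), "R" (3x3) and "t" (3): a world point X has camera coordinates R X + t. Camera axes: x right, y down, z forward; pixel columns grow to the right and rows downward; lengths in m; the calibration is good to about 2 mm. A picture is of the moment at which its call begins.
- job_done(): hands the job in, once; it reports no verdict.
The state is a dict: "time": time; "q": joint angles; "qd": joint speeds; "joint_efforts": joint torques, N m; "ee_pos": TCP position; "tcp_rot": TCP orientation; "wrist_force": force on the tool from outside, world axes, zero at the start; "torque": the same for the moment, N m; "opening": finger opening in m.
Only numpy, scipy, OpenCV 4.12 (cv2) and the standard library are available. Lean on these libraries where they do the work, as an engineer would, in place of code of your own. Each camera call takes 0.05 s, during which the arm holds its last target.

### The job

Load the leak-test jig: lay each copper tube on the bench into a place of its own, and press that place's hinged strap down over it until it snaps shut. Only when all tubes are strapped, work the ratchet lever to and fro (the bench blocks a full turn) until the screw is fully home and the sealing head squeezes their ends. Don't tip or shove the white bottle or the roll of tape that stand by.

Things in the scene. Friction and masses are not known exactly. Their poses are not given: they have to be found in the camera images.
- tube_a: copper tube with a brass hexagon nut at each end, 140 mm over all; bare copper between the nuts 15 mm thick, 94 mm long; nuts 15 mm long, 24 mm across flats, 28 mm across corners; 0.13 kg. Origin: middle of the tube on its axis, y axis along it, both ends alike. Starts lying on the worktop, axis 12 mm up. May be absent (None).
- tube_b: copper tube with a brass hexagon nut at each end, 140 mm over all; bare copper between the nuts 15 mm thick, 94 mm long; nuts 15 mm long, 24 mm across flats, 28 mm across corners; 0.13 kg. Origin: middle of the tube on its axis, y axis along it, both ends alike. Starts lying on the worktop, axis 12 mm up. May be absent (None).
- tube_c: copper tube with a brass hexagon nut at each end, 140 mm over all; bare copper between the nuts 15 mm thick, 94 mm long; nuts 15 mm long, 24 mm across flats, 28 mm across corners; 0.13 kg. Origin: middle of the tube on its axis, y axis along it, both ends alike. Starts lying on the worktop, axis 12 mm up. May be absent (None).
- jig: leak-test jig, fixed; plate 212 (x) by 262 mm (y), its top 12 mm up. Three places side by side for tubes lying along the jig's y. Each has a plain V saddle (y -43 to -29 mm) and one with a hinged strap (y 29 to 43 mm), mouths 27 mm wide, rims 35 mm up. Origin: on the worktop under the middle place; at yaw 0 x points away from the robot, y to the left.
- head_face (a point): seal face, middle place, of the sliding head (jig y 75 mm with the screw open), 32 mm up. The head spans all places, 30 mm deep in y, 50 mm high (61 at its middle); bracket behind it, y 125 to 139 mm, 66 mm high. Opposite, the fixed grey header: seal faces at y -75 mm (gap 149.6 mm for a 140 mm tube), 52 mm high, cocks on it to 68 mm, back at y -103 mm.
- station_1 (a point): place 1 (nearest the robot; places are 64 mm apart): where the middle of a seated tube lies, on its axis, 32 mm above the worktop, midway between the seals with the screw open. Axes as the jig's. Up to 4 mm either way along y does not matter: the head later pushes the tubes up to the fixed header (y about -5 mm).
- station_2 (a point): place 2 (the middle one; places are 64 mm apart): where the middle of a seated tube lies, on its axis, 32 mm above the worktop, midway between the seals with the screw open. Axes as the jig's. Up to 4 mm either way along y does not matter: the head later pushes the tubes up to the fixed header (y about -5 mm).
- station_3 (a point): place 3 (farthest from the robot; places are 64 mm apart): where the middle of a seated tube lies, on its axis, 32 mm above the worktop, midway between the seals with the screw open. Axes as the jig's. Up to 4 mm either way along y does not matter: the head later pushes the tubes up to the fixed header (y about -5 mm).
- strap_1 (a joint): hinge of place 1's steel strap, rad: 0 shut, 1.92 open (upright, leaning back from the tube). Pin along y, 16.5 mm behind (+x) the tube axis, 42 mm up; strap 47 mm long, 3 mm thick. To shut, its free end goes over towards the robot, then down. A spring opens it (1.5 N at the tab); from 0.25 rad a tongue resists; 7.5 N down on the tab snaps it; under 0.06 is shut and it stays.
- tab_1 (a point): top of the free end (thumb tab) of strap 1, 40 mm from its hinge pin, 14 mm wide: the point to press. Moves with the strap; 44 mm above the worktop when shut.
- strap_2 (a joint): hinge of place 2's steel strap, rad: 0 shut, 1.92 open (upright, leaning back from the tube). Pin along y, 16.5 mm behind (+x) the tube axis, 42 mm up; strap 47 mm long, 3 mm thick. To shut, its free end goes over towards the robot, then down. A spring opens it (1.5 N at the tab); from 0.25 rad a tongue resists; 7.5 N down on the tab snaps it; under 0.06 is shut and it stays.
- tab_2 (a point): top of the free end (thumb tab) of strap 2, 40 mm from its hinge pin, 14 mm wide: the point to press. Moves with the strap; 44 mm above the worktop when shut.
- strap_3 (a joint): hinge of place 3's steel strap, rad: 0 shut, 1.92 open (upright, leaning back from the tube). Pin along y, 16.5 mm behind (+x) the tube axis, 42 mm up; strap 47 mm long, 3 mm thick. To shut, its free end goes over towards the robot, then down. A spring opens it (1.5 N at the tab); from 0.25 rad a tongue resists; 7.5 N down on the tab snaps it; under 0.06 is shut and it stays.
- tab_3 (a point): top of the free end (thumb tab) of strap 3, 40 mm from its hinge pin, 14 mm wide: the point to press. Moves with the strap; 44 mm above the worktop when shut.
- lever (a joint): ratchet lever, rad: 0 upright, grows as its handle comes towards the robot (jig -x); -0.95 to 0.95; stays where left. Pulling it to the robot turns the screw (about 3.5 N at the handle), after 0 to 0.35 rad idle travel; pushing it away clicks back over teeth 0.35 rad apart, the screw stays. With the screw at its stop a clutch slips at about 8 N: extra swings do no harm.
- lever_axis (a point): on the lever's pivot axis, which runs along the jig's y, at the lever (jig y = 150 mm), 50 mm above the worktop. Axes as the jig's. The lever's rod is 11 mm thick.
- grip (a point): middle of the black revolving handle at the end of the ratchet lever: a roller 25 mm in diameter and 48 mm long (jig y = 159 to 207 mm, middle 183) that sticks out to the left, parallel to the pivot axis and 118 mm from it, and turns freely on its spindle, so that a hand can keep its orientation as the lever swings.
- screw (a joint): turn of the screw that drives the sealing head, rad: 0 open as at the start, 8.0 fully home at its stop (home from 7.8). It moves the head 1.6 mm a radian towards the fixed header (jig -y) and does not turn back by itself.
- seal_1 (a joint): how far the sprung rubber seal of place 1 on the sealing head is pushed in, m: 0 free, about 0.003 with the head fully home on a tube; must be over 0.0012 where there is a tube.
- seal_2 (a joint): how far the sprung rubber seal of place 2 on the sealing head is pushed in, m: 0 free, about 0.003 with the head fully home on a tube; must be over 0.0012 where there is a tube.
- seal_3 (a joint): how far the sprung rubber seal of place 3 on the sealing head is pushed in, m: 0 free, about 0.003 with the head fully home on a tube; must be over 0.0012 where there is a tube.
- bottle: white soft plastic bottle with a thin spout, the nearer of two, on the front of the copper sheet, 54 mm in diameter, 162 mm high, a bystander; origin: middle of its underside, z up along it.
- thread_tape: white roll of thread tape lying flat, 49 mm in diameter, 12 mm high, a bystander; origin: middle of its underside.

How it is judged:
By the outcome, as a careful person would: the job done as asked, in the order asked, and still so for the second after the job is handed in, with the robot touching nothing.
Of tube_a, tube_b, tube_c only 2 to 3 are there at a start; the rules pass over those that are not, and their reading is None.
At some moment in a run one of tube_a, tube_b, tube_c may be knocked a few centimetres aside while the robot is not near it.
Once in a run the grip may slacken for a moment while it holds something.
It also fails if it takes over 210 s, if anything falls off the work surface, if the arm or the gripper's body presses on something with over 40 N, if the wrist force passes 120 N, or if a joint passes its speed limit or range.

## Working session

There is one attempt and no reset: what is moved stays moved. The work goes in short steps, Python scripts to look and compute and a tool call to move; the robot and the scene stay as the last step left them, time stands still between calls to the robot, and variables do not carry over. Pictures are saved under pics/ and viewed, and the job is handed in when it is done.

Besides the shell and the picture viewer there is one more tool, called after "Call:" as name(argument=value, ...) on one line, values as JSON. arm_command: Moves the arm, as the interface text tells. Its arguments: {"type":"object","properties":{"increments":{"type":"array"},"claw":{"type":"number"},"force":{"type":"number"}},"required":["increments"]}

```bash
mkdir -p pics; ls; cat > h.py <<'E'
import numpy as np,cv2
from workcell import get_obs,camera,job_done
def snap(n,f):
    c=camera(n); cv2.imwrite('pics/'+f+'.png',c['frame'][:,:,::-1]); np.savez('pics/'+f+'.npz',**c); return c
def w(c,u,v,z=None):
    z=c['range_z'][int(v),int(u)] if z is None else z
    p=np.linalg.inv(c['K'])@np.array([u,v,1])*z
    return c['R'].T@(p-c['t'])
def ray(c,u,v):
    o=-c['R'].T@c['t']; d=c['R'].T@np.linalg.inv(c['K'])@np.array([u,v,1.]); return o,d/np.linalg.norm(d)
def onz(c,u,v,h):
    o,d=ray(c,u,v); return o+d*(h-o[2])/d[2]
def proj(c,X):
    p=c['K']@(c['R']@np.asarray(X,float)+c['t']); return p[:2]/p[2]
def load(f): return dict(np.load('pics/'+f+'.npz'))
E
python3 - <<'E'
from h import *
for n in('side','top'):
    c=snap(n,n+'0'); print(n,c['K'],c['R'],c['t'],-c['R'].T@c['t'])
print(get_obs())
E
```

```text
pics
side [[437.71601495   0.         284.48115736]
 [  0.         437.71601495 199.88412753]
 [  0.           0.           1.        ]] [[ 0.884311   -0.46672809  0.01260757]
 [-0.17634889 -0.35888774 -0.91657005]
 [ 0.43231369  0.80830964 -0.39967536]] [-0.41614819  0.28393517  0.50431237] [ 0.20005493 -0.49996775  0.46705432]
top [[433.19994644   0.         278.71740153]
 [  0.         433.19994644 211.4534445 ]
 [  0.           0.           1.        ]] [[ 0.07730622 -0.99699579 -0.00481142]
 [-0.97153826 -0.07424669 -0.22494632]
 [ 0.2239133   0.02206423 -0.97435928]] [0.16541276 0.6157639  0.84606875] [0.3960047  0.1919664  0.96368462]
{'time': 0.1, 'q': array([7.71196346e+01, 5.00913489e+00, 1.00382100e+01, 9.50971294e+01,
       1.91691214e-04, 9.00005476e+01]), 'qd': array([-0.06217359, -0.07097206,  0.0879361 ,  0.02769969, -0.03884401,
        0.03487064]), 'joint_efforts': array([-1.12340354e-04, -5.21558511e+01,  4.65653980e+01,  1.59043906e-02,
       -2.11094920e-05, -1.34316784e-05]), 'ee_pos': array([0.12255538, 0.53595336, 0.21203555]), 'tcp_rot': array([-1.79999809e+02,  6.80543229e-02,  7.71190870e+01]), 'wrist_force': array([-0.54611066,  0.39351418, -0.06297078]), 'torque': array([ 0.02090517, -0.04369675, -0.00045185]), 'opening': 0.08531196770794706}
```

View pics/top0.png

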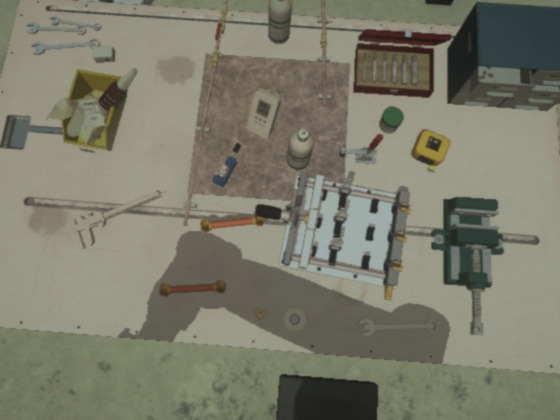

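View pics/side0.png

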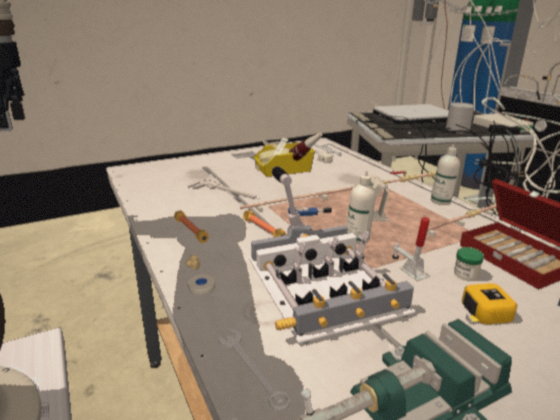

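```bash
python3 - <<'E'
from h import *
t=load('top0');s=load('side0')
for X in([.123,.536,.213],[0,0,0],[.123,.536,.3],[.5,.2,0]): print(X,proj(t,X),proj(s,X))
f=t['frame'][:,:,::-1]
cv2.imwrite('pics/t1.png',cv2.resize(f[170:310,130:450],(800,350),interpolation=cv2.INTER_CUBIC))
cv2.imwrite('pics/t1b.png',cv2.resize(f[170:300,270:430],(800,600+50),interpolation=cv2.INTER_CUBIC)[:600])
f=s['frame'][:,:,::-1]
cv2.imwrite('pics/s1.png',cv2.resize(f[150:350,160:430],(800,592),interpolation=cv2.INTER_CUBIC))
for u,v in [(232,223),(193,288),(300,150),(294,319),(345,250),(268,212)]: print(u,v,w(t,u,v))
E
```

```text
[0.123, 0.536, 0.213] [ 48.34997557 472.53396799] [ 16.29666885 139.29815868]
[0, 0, 0] [363.41122708 526.73383723] [-76.71308993 446.32458007]
[0.123, 0.536, 0.3] [ 15.12040917 495.5538213 ] [ 6.13963659 96.79790043]
[0.5, 0.2, 0] [280.81791979 263.28117919] [251.06769353 261.40493432]
232 223 [0.57887401 0.31498788 0.01903528]
193 288 [0.43052027 0.38462322 0.01716806]
300 150 [0.72236661 0.17733777 0.1220193 ]
294 319 [0.3824047  0.16249375 0.00087012]
345 250 [0.53889423 0.06075708 0.01125718]
268 212 [0.57436986 0.2296441  0.17636199]
```

View pics/t1.png

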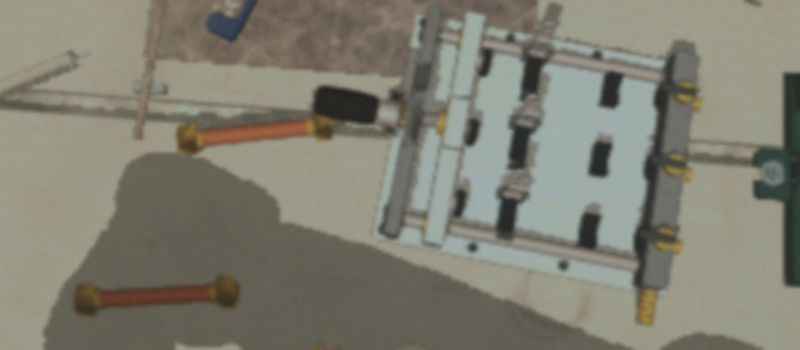

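View pics/t1b.png

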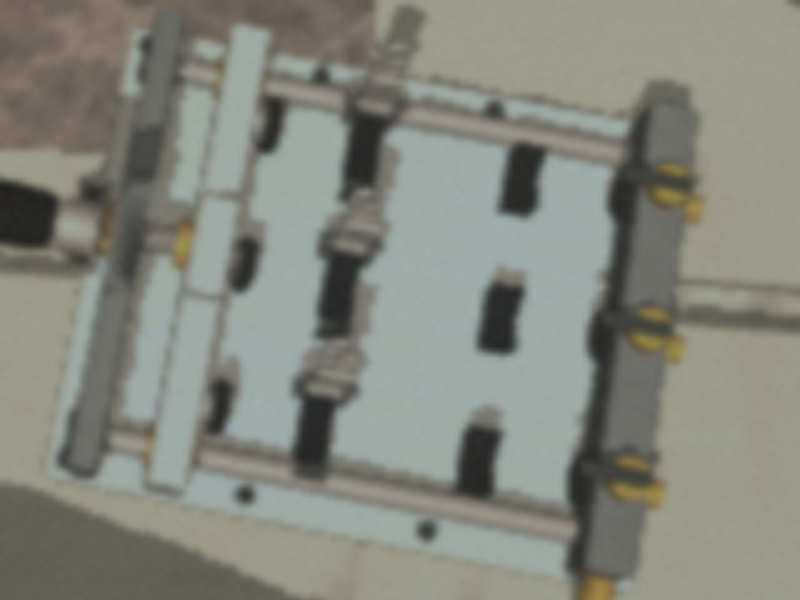

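View pics/s1.png

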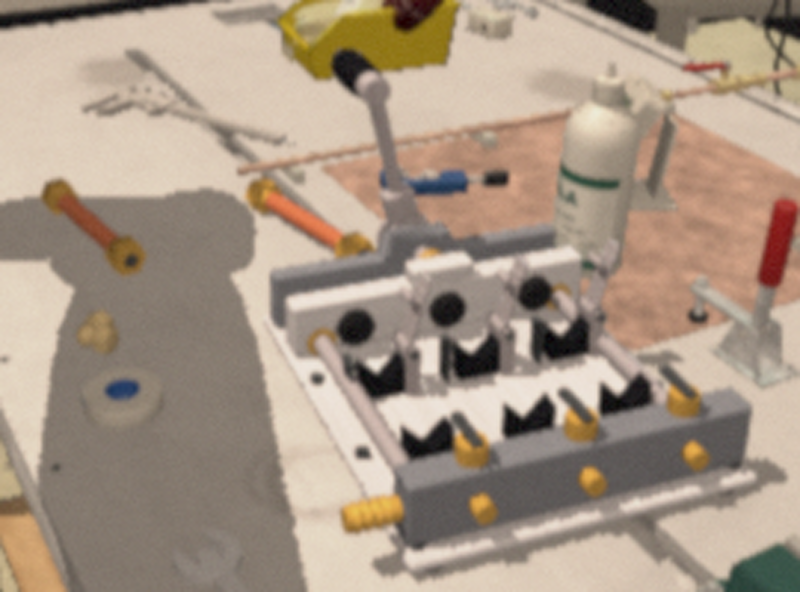

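```bash
cat > hm.py <<'E'
from h import *
def cloud(c):
    v,u=np.mgrid[0:420,0:560]; z=c['range_z'].astype(float); m=z>0
    p=np.stack([(u+0.0)*z,(v+0.0)*z,z],-1)@np.linalg.inv(c['K']).T
    return ((p-c['t'])@c['R']),m
E
python3 - <<'E'
from hm import *
for n in('top0','side0'):
    c=load(n);P,m=cloud(c)
    X=P[m]; a=X[(abs(X[:,0]-.35)<.1)&(abs(X[:,1]-.1)<.1)]
    print(n,np.median(a,0),a.std(0))
    s=(X[:,0]>.4)&(X[:,0]<.7)&(X[:,1]>-.1)&(X[:,1]<.25)
    h,e=np.histogram(X[s,2],bins=np.arange(-.01,.2,.004))
    print([(round(b,3),k) for b,k in zip(e,h)])
c=load('top0');P,m=cloud(c)
im=np.clip(P[:,:,2]/0.08,0,1)*255
cv2.imwrite('pics/hm.png',cv2.resize(im[170:300,270:430].astype(np.uint8),(738,600),interpolation=cv2.INTER_NEAREST))
E
```

```text
top0 [ 3.81014093e-01  9.96479025e-02 -2.35799501e-04] [0.03884847 0.05769282 0.00339415]
[(np.float64(-0.01), np.int64(6)), (np.float64(-0.006), np.int64(1443)), (np.float64(-0.002), np.int64(6667)), (np.float64(0.002), np.int64(967)), (np.float64(0.006), np.int64(1084)), (np.float64(0.01), np.int64(4445)), (np.float64(0.014), np.int64(636)), (np.float64(0.018), np.int64(136)), (np.float64(0.022), np.int64(506)), (np.float64(0.026), np.int64(657)), (np.float64(0.03), np.int64(291)), (np.float64(0.034), np.int64(232)), (np.float64(0.038), np.int64(228)), (np.float64(0.042), np.int64(215)), (np.float64(0.046), np.int64(688)), (np.float64(0.05), np.int64(1167)), (np.float64(0.054), np.int64(175)), (np.float64(0.058), np.int64(206)), (np.float64(0.062), np.int64(229)), (np.float64(0.066), np.int64(154)), (np.float64(0.07), np.int64(17)), (np.float64(0.074), np.int64(71)), (np.float64(0.078), np.int64(51)), (np.float64(0.082), np.int64(26)), (np.float64(0.086), np.int64(27)), (np.float64(0.09), np.int64(5)), (np.float64(0.094), np.int64(0)), (np.float64(0.098), np.int64(0)), (np.float64(
[... 2015 characters left out ...]
np.int64(11)), (np.float64(0.118), np.int64(12)), (np.float64(0.122), np.int64(8)), (np.float64(0.126), np.int64(11)), (np.float64(0.13), np.int64(8)), (np.float64(0.134), np.int64(13)), (np.float64(0.138), np.int64(9)), (np.float64(0.142), np.int64(12)), (np.float64(0.146), np.int64(9)), (np.float64(0.15), np.int64(11)), (np.float64(0.154), np.int64(6)), (np.float64(0.158), np.int64(24)), (np.float64(0.162), np.int64(36)), (np.float64(0.166), np.int64(46)), (np.float64(0.17), np.int64(54)), (np.float64(0.174), np.int64(78)), (np.float64(0.178), np.int64(5)), (np.float64(0.182), np.int64(0)), (np.float64(0.186), np.int64(0)), (np.float64(0.19), np.int64(0)), (np.float64(0.194), np.int64(0))]
```

View pics/hm.png

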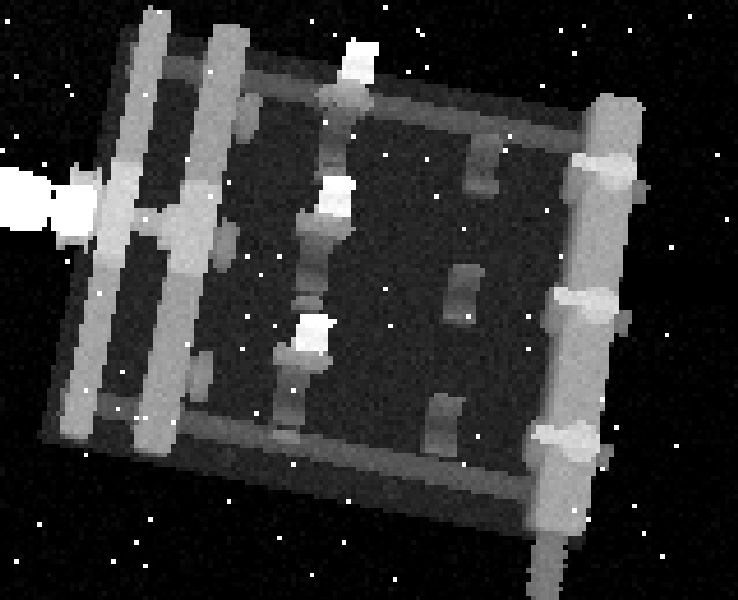

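```bash
cat > fit.py <<'E'
from hm import *
from scipy.optimize import minimize
from scipy.ndimage import gaussian_filter,map_coordinates
def model(pc):
    g=np.zeros((400,400)) # index x+200, y+200 mm
    def box(x0,x1,y0,y1,h):
        g[int(round(x0+200)):int(round(x1+200)),int(round(y0+200)):int(round(y1+200))]=h
    box(-106,106,pc-131,pc+131,12)
    for s in(-1,0,1):
        x=64*s
        for y0,y1 in((-43,-29),(29,43)):
            for dx in range(-18,18):
                h=35 if abs(dx)>13.5 else 22+abs(dx)/13.5*13
                box(x+dx,x+dx+1,y0,y1,h)
    box(-106,106,-103,-75,52);box(-100,100,75,105,50);box(-106,106,125,139,66)
    return g
def run(P,pr=True):
    s=(abs(P[:,0]-.55)<.2)&(abs(P[:,1]-.08)<.2)&(P[:,2]<.075)
    X=P[s]
    def cost(p,pc,sg):
        c,sn=np.cos(p[2]),np.sin(p[2]); d=X[:,:2]-p[:2]
        jx=(c*d[:,0]+sn*d[:,1])*1e3; jy=(-sn*d[:,0]+c*d[:,1])*1e3
        g=G[(pc,sg)]
        h=map_coordinates(g,[jx+199.5,jy+199.5],order=1,mode='nearest')
        e=h-X[:,2]*1e3
        return np.mean(np.minimum(abs(e),15))
    best=None;G={}
    for pc in(8,12,16,20):
        for sg in(5,1):G[(pc,sg)]=gaussian_filter(model(pc),sg)
        p=np.array([.545,.085,np.radians(-7)])
        for sg in(5,1):
            r=minimize(cost,p,args=(pc,sg),method='Nelder-Mead',options=dict(initial_simplex=[p,p+[.01,0,0],p+[0,.01,0],p+[0,0,.05]],xatol=1e-5,fatol=1e-4));p=r.x
        if pr:print(pc,r.fun,p[:2],np.degrees(p[2]))
        if best is None or r.fun<best[0]:best=(r.fun,p)
    return best[1]
if __name__=='__main__':
    for n in('top0','side0'):
        P,m=cloud(load(n)); print(n); run(P[m])
E
python3 fit.py
```

```text
top0
8 3.4802641897532807 [0.58327005 0.04598454] -6.9688403162036145
12 3.4119019517820086 [0.58327296 0.04588816] -6.983845378403109
16 3.3321739521045393 [0.58286132 0.04589073] -6.948776485286495
20 3.331799175101733 [0.58321483 0.04563354] -6.992895389695243
side0
8 4.52403643726612 [0.5845266 0.0445281] -7.024677160236161
12 4.446581368870123 [0.58451889 0.04452872] -7.024964744200548
16 4.369758930961502 [0.58450269 0.04453215] -7.024897226849401
20 4.377037976408954 [0.58449856 0.04437099] -7.0347325928216575
```

```bash
cat >> h.py <<'E'
JO=np.array([.5837,.0453]);JY=np.radians(-7.0)
def J(x,y,z):
    c,s=np.cos(JY),np.sin(JY); return np.array([JO[0]+(c*x-s*y)/1e3,JO[1]+(s*x+c*y)/1e3,z/1e3])
E
python3 - <<'E'
from h import *
for n,(a,b,c2,d),k in(('top0',(170,300,230,430),4),('side0',(150,350,220,430),3)):
    c=load(n);f=cv2.resize(c['frame'][a:b,c2:d,::-1],None,fx=k,fy=k,interpolation=cv2.INTER_CUBIC)
    def dot(X,col):
        u=(proj(c,X)-[c2,a]+.5)*k-.5; cv2.circle(f,tuple(int(round(q)) for q in u),2,col,-1)
    for s in(-64,0,64):
        for y0 in(-43,-29,29,43):
            for dx in(-13.5,13.5):dot(J(s+dx,y0,35),(0,0,255))
        dot(J(s,75,32),(255,0,0));dot(J(s,-75,32),(255,0,0));dot(J(s,0,32),(0,255,0))
    for x in(-106,106):
        for y in(-103,-75):dot(J(x,y,52),(0,255,0))
        for y in(125,139):dot(J(x,y,66),(0,255,255))
    for y in (159,183,207):dot(J(0,y,168),(255,0,255))
    cv2.imwrite('pics/ov_%s.png'%n,f); print(f.shape)
E
```

```text
(520, 800, 3)
(600, 630, 3)
```

View pics/ov_top0.png

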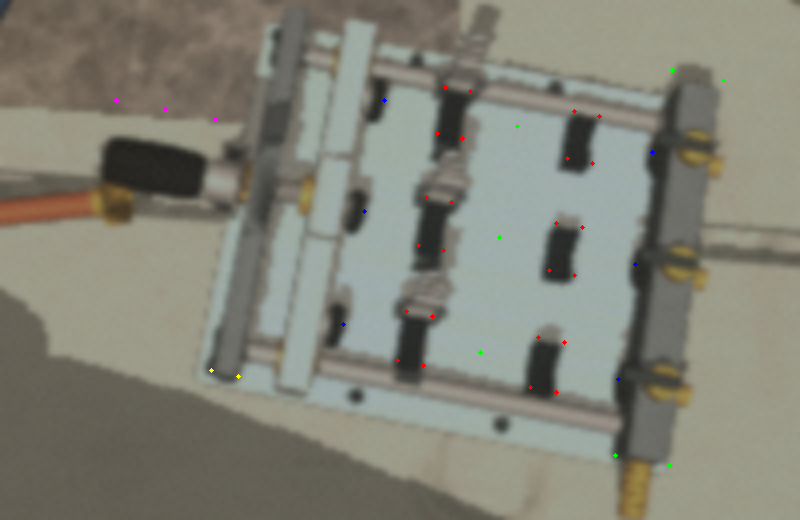

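View pics/ov_side0.png

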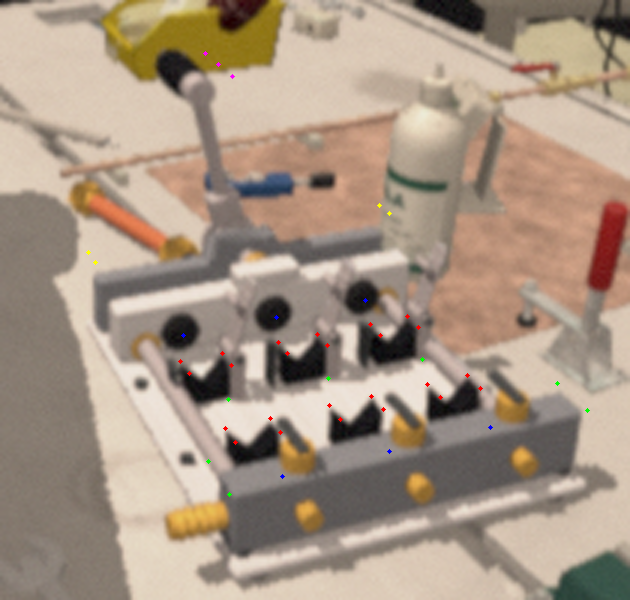

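```bash
python3 - <<'E'
from hm import *
for n in('top0','side0'):
    c=load(n)
    P,m=cloud(c);X=P[m];F=c['frame'][m]
    co,s=np.cos(JY),np.sin(JY);d=(X[:,:2]-JO)*1e3
    jx=co*d[:,0]+s*d[:,1];jy=-s*d[:,0]+co*d[:,1];z=X[:,2]*1e3
    k=3
    A=np.zeros((280*k,340*k,3),np.uint8)
    ok=(abs(jx)<138)&(abs(jy)<168)&(z<90)
    for x,y,h in sorted(zip(jx[ok],jy[ok],z[ok]),key=lambda q:q[2]):
        v=np.clip(h/70*255,0,255)
        cv2.circle(A,(int((170-y)*k),int((140-x)*k)),2,(int(v),)*3,-1)
    for y in range(-150,151,25):cv2.line(A,(int((170-y)*k),0),(int((170-y)*k),840),(0,80*(y%50==0)+80,0),1)
    for x in (-106,-64,0,64,106):cv2.line(A,(0,int((140-x)*k)),(1020,int((140-x)*k)),(0,0,200),1)
    cv2.imwrite('pics/jm_%s.png'%n,cv2.resize(A,(729,600),interpolation=cv2.INTER_AREA))
    # profile
    for y0,y1 in((-43,-29),(29,43)):
        q=(jy>y0+2)&(jy<y1-2)
        print(n,y0,[(xx,int(np.median(z[q&(jx>=xx)&(jx<xx+3)])) if (q&(jx>=xx)&(jx<xx+3)).sum()>2 else None) for xx in range(-110,112,3)])
    q=abs(jx)<60
    print([(yy,round(np.median(z[q&(jy>=yy)&(jy<yy+2)]))) for yy in list(range(-110,-64,2))+list(range(60,145,2))if (q&(jy>=yy)&(jy<yy+2)).sum()>2])
E
```

```text
top0 -43 [(-110, 0), (-107, 10), (-104, 11), (-101, 11), (-98, 11), (-95, 12), (-92, 25), (-89, 27), (-86, 26), (-83, 24), (-80, 29), (-77, 30), (-74, 27), (-71, 25), (-68, 21), (-65, 22), (-62, 26), (-59, 29), (-56, 33), (-53, 33), (-50, None), (-47, 12), (-44, 13), (-41, 11), (-38, 11), (-35, 11), (-32, 10), (-29, 11), (-26, 10), (-23, 10), (-20, 11), (-17, 22), (-14, None), (-11, 29), (-8, 26), (-5, 22), (-2, 21), (1, 24), (4, 28), (7, 31), (10, 33), (13, None), (16, 11), (19, 13), (22, 10), (25, 12), (28, 10), (31, 10), (34, 13), (37, 10), (40, 12), (43, 11), (46, 14), (49, 31), (52, 29), (55, 26), (58, 25), (61, 22), (64, 26), (67, 26), (70, 29), (73, 32), (76, None), (79, 26), (82, 28), (85, 25), (88, None), (91, 10), (94, 11), (97, 12), (100, 12), (103, None), (106, 1), (109, -1)]
top0 29 [(-110, 1), (-107, 10), (-104, 12), (-101, 11), (-98, 11), (-95, 12), (-92, 25), (-89, 35), (-86, 38), (-83, None), (-80, 32), (-77, 31), (-74, 29), (-71, 24), (-68, 22), (-65, 23), (-62, 26), (-59, 28), (-56, 33), (-53, 46), (-50, 53), (-47, 76), (-44, 77), (-41, 83), (-38, 86), (-35, None),
[... 2798 characters left out ...]
, (88, 82), (91, 87), (94, None), (97, None), (100, 12), (103, None), (106, None), (109, None)]
[(-110, 11), (-108, 12), (-106, 29), (-104, 34), (-102, 51), (-100, 53), (-98, 53), (-96, 53), (-94, 53), (-92, 53), (-90, 53), (-88, 52), (-86, 52), (-84, 52), (-82, 57), (-80, 68), (-78, 67), (-76, 68), (-74, 68), (60, 13), (62, 13), (64, 13), (66, 13), (68, 13), (70, 13), (72, 29), (74, 31), (76, 28), (78, 14), (80, 13), (82, 14), (84, 36), (86, 39), (88, 44), (90, 51), (92, 51), (94, 51), (96, 51), (98, 52), (100, 51), (102, 50), (104, 61), (108, 61), (120, 52), (122, 51), (124, 50), (126, 52), (128, 54), (130, 54), (132, 53), (134, 55), (136, 66), (138, 67), (140, 86), (142, 111), (144, 122)]
```

View pics/jm_top0.png

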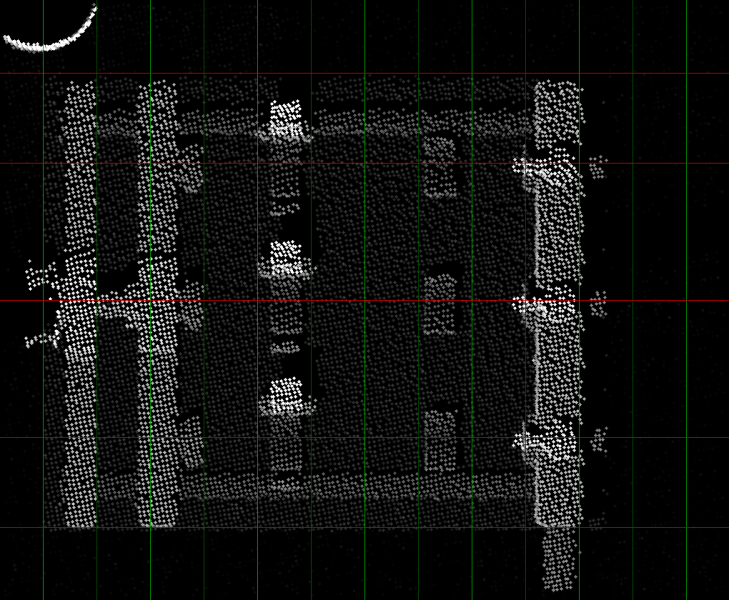

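```bash
python3 - <<'E'
import fit; from fit import *
def model2(pc):
    g=np.zeros((400,400))
    def box(x0,x1,y0,y1,h): g[int(round(x0+200)):int(round(x1+200)),int(round(y0+200)):int(round(y1+200))]=h
    box(-106,106,pc-131,pc+131,12)
    for s in(-1,0,1):
        for y0,y1 in((-43,-29),(29,43)):
            for dx in range(-14,14):
                box(64*s+dx,64*s+dx+1,y0,y1,21+abs(dx+.5)/13.5*14)
        # strap/hinge zone & seals: unknown
        box(64*s+14,64*s+32,26,46,np.nan)
    g[np.isnan(g)]=-1
    box(-106,106,-103,-83,52);box(-106,106,86,105,50)
    return g
def fitone(P):
    X0=P[abs(P[:,0]-.58)<.25]; X0=X0[abs(X0[:,1]-.05)<.25]
    p=np.array([*JO,JY])
    g0=model2(16); msk=(g0<0); G=gaussian_filter(np.where(msk,12,g0),.8)
    def jc(p,X):
        c,sn=np.cos(p[2]),np.sin(p[2]); d=(X[:,:2]-p[:2])*1e3
        return c*d[:,0]+sn*d[:,1],-sn*d[:,0]+c*d[:,1]
    for it in range(3):
        jx,jy=jc(p,X0); s=(abs(jx)<84)&(jy>-115)&(jy<112)&(X0[:,2]<.056)&~((abs(abs(jx)-90)<12))
        s&=~((jy>48)&(jy<84)); s&=~((jy<-60)&(jy>-82))
        for k in(-64,0,64): s&=~((abs(jx-k-23)<11)&(abs(jy-36)<14))
        X=X0[s]
        def cost(p):
            a,b=jc(p,X);h=map_coordinates(G,[a+199.5,b+199.5],order=1,mode='nearest')
            return np.mean(np.minimum(abs(h-X[:,2]*1e3),10))
        r=minimize(cost,p,method='Nelder-Mead',options=dict(initial_simplex=[p,p+[.006,0,0],p+[0,.006,0],p+[0,0,.02]],xatol=1e-6,fatol=1e-5));p=r.x
    print(r.fun,p[:2],np.degrees(p[2]),len(X)); return p
for n in('top0','side0'):
    P,m=cloud(load(n));fitone(P[m])
E
```

```text
2.184057933375083 [0.58234575 0.04597793] -6.886328467629077 4337
4.912438296174822 [0.58335134 0.04460749] -7.106018474431715 6601
```

```bash
sed -i 's/^JO=.*/JO=np.array([.582,.0455]);JY=np.radians(-7.0)/' h.py
cat >> h.py <<'E'
def jinv(X):
    c,s=np.cos(JY),np.sin(JY);d=(np.asarray(X)[...,:2]-JO)*1e3
    return np.stack([c*d[...,0]+s*d[...,1],-s*d[...,0]+c*d[...,1]],-1)
def cloud(c):
    v,u=np.mgrid[0:420,0:560]; z=c['range_z'].astype(float); m=z>0
    p=np.stack([u*z,v*z,z],-1)@np.linalg.inv(c['K']).T
    return ((p-c['t'])@c['R']),m
def tubes(c,approx,zlo=.005,zhi=.03,rad=.085):
    """copper/brass pixels near approx: centre, yaw of axis (deg), length"""
    P,m=cloud(c);f=cv2.cvtColor(c['frame'],cv2.COLOR_RGB2HSV)
    s=m&(f[...,0]<28)&(f[...,1]>95)&(P[...,2]>zlo)&(P[...,2]<zhi)&(np.hypot(P[...,0]-approx[0],P[...,1]-approx[1])<rad)
    n,l,st,_=cv2.connectedComponentsWithStats(s.astype(np.uint8),connectivity=8)
    k=1+np.argmax(st[1:,4]); X=P[l==k]
    v,u=np.nonzero(l==k)
    (cu,cv),(a,b),ang=cv2.minAreaRect(np.stack([u,v],1).astype(np.float32))
    q=cv2.boxPoints(((cu,cv),(a,b),ang)); 
    e=[(q[i]+q[(i+1)%4])/2 for i in range(4)]
    if np.linalg.norm(e[0]-e[2])<np.linalg.norm(e[1]-e[3]): e=e[1:]+e[:1]
    A,B=[onz(c,*x,.5*(zlo+zhi)*0+.014) for x in(e[0],e[2])]
    d=A-B
    if d[1]<0:d=-d
    return (A+B)/2,np.degrees(np.arctan2(-d[0],d[1])),np.linalg.norm(d)*1e3,len(X),np.percentile(X[:,2],90)
def go(x,y,z,yaw,n=None,settle=1):
    """print rows for arm_command from the present pose to a world pose"""
    o=get_obs();p=o['ee_pos'];r=o['tcp_rot'];Y=np.radians(r[2])
    from scipy.spatial.transform import Rotation as Ro
    R=Ro.from_euler('xyz',r,degrees=True).as_matrix()
    d=R.T@(np.array([x,y,z])-p)/.025
    t=-((yaw-r[2]+180)%360-180)/6 
    need=max(np.linalg.norm(d)*25/45,abs(t)/1.4,.5); nn=int(np.ceil(need))
    print('from',p.round(4),r.round(1),'rows needed',nn,'d',d.round(2),'turn',round(t,2))
    k=nn if n is None else n
    print([[[*[round(float(q)*i/k,2) for q in d]],round(float(t)*i/k,2)] for i in range(1,k+1)])
E
python3 - <<'E'
from h import *
for n in('top0','side0'):
    c=load(n)
    for a in((.579,.315),(.43,.385)): print(n,tubes(c,a))
    P,m=cloud(c)
    s=m&(P[...,2]>.16)&(P[...,2]<.185)&(np.hypot(P[...,0]-.58,P[...,1]-.23)<.08)
    X=P[s];print('grip',X.mean(0),jinv(X).min(0),jinv(X).max(0),X[:,2].max())
    s=m&(P[...,2]>.03)&(P[...,2]<.17)&(np.hypot(P[...,0]-.72,P[...,1]-.18)<.05)
    print('bottle',P[s].mean(0),P[s].min(0),P[s].max(0))
print(jinv(np.array([.722,.177,0])))
E
```

```text
top0 (array([0.57881034, 0.31661298, 0.014     ]), np.float64(8.87008206528645), np.float64(137.75194798388932), 447, np.float64(0.023806171392265665))
top0 (array([0.43136175, 0.38748932, 0.014     ]), np.float64(7.503147381425535), np.float64(139.15836790662144), 503, np.float64(0.023776257807437532))
grip [0.57502794 0.22467897 0.17317521] [-39.86337553 142.80078852] [-14.33224908 210.76372065] 0.18098329161008958
bottle [0.72847982 0.17693601 0.10193449] [0.67073797 0.13690098 0.03031695] [0.76842625 0.20495942 0.16356218]
side0 (array([0.58140025, 0.31791831, 0.014     ]), np.float64(10.598076987195169), np.float64(155.0887223219142), 323, np.float64(0.023925581531623143))
side0 (array([0.43127496, 0.38521   , 0.014     ]), np.float64(7.172460136846924), np.float64(167.08270600130024), 318, np.float64(0.023408908890795884))
grip [0.57160639 0.21106897 0.17089396] [-38.91089239 138.94009813] [-16.80229708 201.18975443] 0.17851999832590976
bottle [0.7312227  0.1607952  0.08788199] [0.67181916 0.14394728 0.03024434] [0.765186   0.19218467 0.16455559]
[122.93064257 147.58152702]
```

```bash
python3 -c "
from h import *
go(.433,.374,.15,7.5,n=10)"
```

```text
from [0.1226 0.536  0.212 ] [-1.80e+02  1.00e-01  7.71e+01] rows needed 9 d [-3.54 13.55  2.49] turn 11.6
[[[-0.35, 1.35, 0.25], 1.16], [[-0.71, 2.71, 0.5], 2.32], [[-1.06, 4.06, 0.75], 3.48], [[-1.42, 5.42, 0.99], 4.64], [[-1.77, 6.77, 1.24], 5.8], [[-2.13, 8.13, 1.49], 6.96], [[-2.48, 9.48, 1.74], 8.12], [[-2.84, 10.84, 1.99], 9.28], [[-3.19, 12.19, 2.24], 10.44], [[-3.54, 13.55, 2.49], 11.6]]
```

Call:
arm_command(increments=[[[-0.35, 1.35, 0.25], 1.16], [[-0.71, 2.71, 0.5], 2.32], [[-1.06, 4.06, 0.75], 3.48], [[-1.42, 5.42, 1.0], 4.64], [[-1.77, 6.77, 1.24], 5.8]], claw=-0.2, force=60)

```text
time: 0.6
ee_pos: [0.2787, 0.4541, 0.1805]
tcp_rot: [180.0, 0.1, 42.0]
wrist_force: [0.6, 0.0, -0.8]
opening: 0.0512
```

```bash
python3 -c "
from h import *
print(get_obs()['q'])
go(.433,.374,.15,7.5,n=5)"
```

```text
[ 5.84744070e+01  2.14981694e+00  3.53456560e+00  9.14805736e+01
 -2.12208627e-02  1.06432051e+02]
from [0.2787 0.4541 0.1805] [1.8e+02 1.0e-01 4.2e+01] rows needed 5 d [2.44 6.51 1.22] turn 5.76
[[[0.49, 1.3, 0.24], 1.15], [[0.98, 2.6, 0.49], 2.3], [[1.46, 3.91, 0.73], 3.45], [[1.95, 5.21, 0.98], 4.61], [[2.44, 6.51, 1.22], 5.76]]
```

Call:
arm_command(increments=[[[0.49, 1.3, 0.24], 1.2], [[0.98, 2.6, 0.49], 2.4], [[1.46, 3.91, 0.73], 3.6], [[1.95, 5.21, 0.98], 4.8], [[2.44, 6.51, 1.22], 5.76]])

```text
time: 1.1
ee_pos: [0.434, 0.3731, 0.1494]
tcp_rot: [179.9, 0.1, 7.2]
wrist_force: [0.4, 0.2, 0.5]
opening: 0.0513
```

```bash
python3 -c "
from h import *
c=snap('top','top1');s=snap('side','side1')
print(get_obs()['ee_pos'],get_obs()['tcp_rot'])
cv2.imwrite('pics/s1x.png',cv2.resize(s['frame'][0:300,60:360,::-1],(600,600)))
"
```

```text
[0.43536691 0.37175131 0.14824494] [1.79805852e+02 1.24565213e-01 7.09412026e+00]
```

View pics/s1x.png

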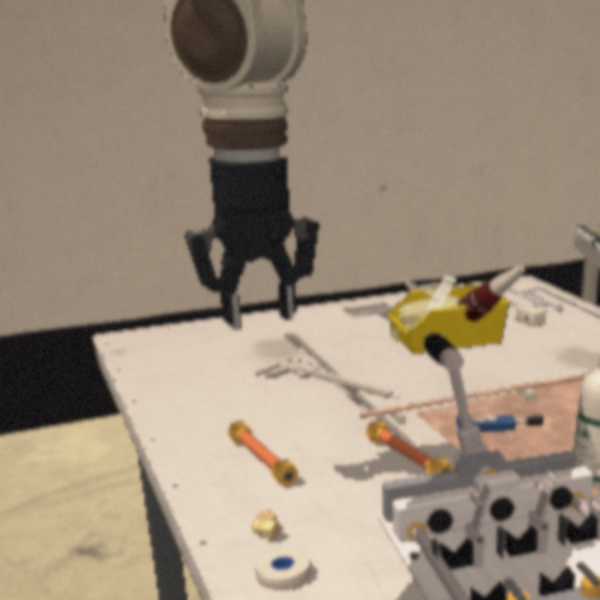

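View pics/top1.png

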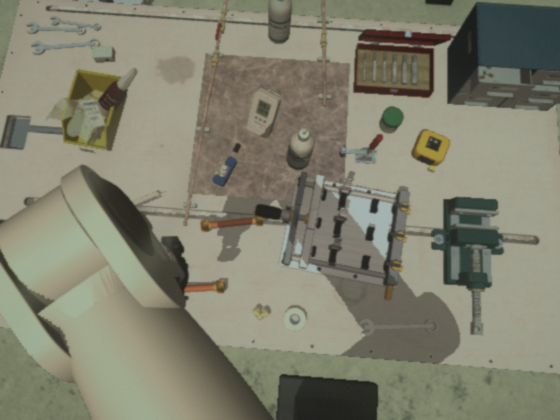

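```bash
python3 -c "
from h import *
go(.433,.374,.014,7.5,n=4)"
```

```text
from [0.4354 0.3718 0.1482] [1.798e+02 1.000e-01 7.100e+00] rows needed 3 d [-0.07 -0.12  5.37] turn -0.07
[[[-0.02, -0.03, 1.34], -0.02], [[-0.04, -0.06, 2.68], -0.03], [[-0.05, -0.09, 4.03], -0.05], [[-0.07, -0.12, 5.37], -0.07]]
```

Call:
arm_command(increments=[[[-0.07, -0.12, 1.4], -0.07], [[-0.07, -0.12, 2.8], -0.07], [[-0.07, -0.12, 4.1], -0.07], [[-0.07, -0.12, 5.0], -0.07], [[-0.07, -0.12, 5.35], -0.07]])

```text
time: 1.7
ee_pos: [0.4313, 0.3732, 0.0118]
tcp_rot: [179.7, 0.3, 7.6]
wrist_force: [0.1, -0.2, 0.3]
opening: 0.0509
```

Call:
arm_command(increments=[[[0, 0, 0], 0]])

```text
time: 1.8
ee_pos: [0.4306, 0.3731, 0.0111]
tcp_rot: [179.6, 0.4, 7.6]
wrist_force: [-0.3, 0.1, 1.0]
opening: 0.0512
```

Call:
arm_command(increments=[[[0.08, 0, -0.12], 0], [[0.08, 0, -0.12], 0]])

```text
time: 2.0
ee_pos: [0.4335, 0.3742, 0.0159]
tcp_rot: [179.7, 0.3, 7.6]
wrist_force: [0.1, -1.1, 0.5]
opening: 0.0516
```

Call:
arm_command(increments=[[[0, 0, 0], 0], [[0, 0, 0], 0], [[0, 0, 0], 0], [[0, 0, 0], 0], [[0, 0, 0], 0]], claw=1, force=70)

```text
time: 2.5
ee_pos: [0.4334, 0.3741, 0.0159]
tcp_rot: [179.7, 0.3, 7.6]
wrist_force: [-0.0, -1.0, -0.3]
opening: 0.0005
```

```bash
python3 -c "
from h import *
c=snap('top','top2');s=snap('side','side2')
cv2.imwrite('pics/s2x.png',cv2.resize(s['frame'][120:300,120:360,::-1],(800,600)))
"
```

```text
(no output)
```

View pics/s2x.png

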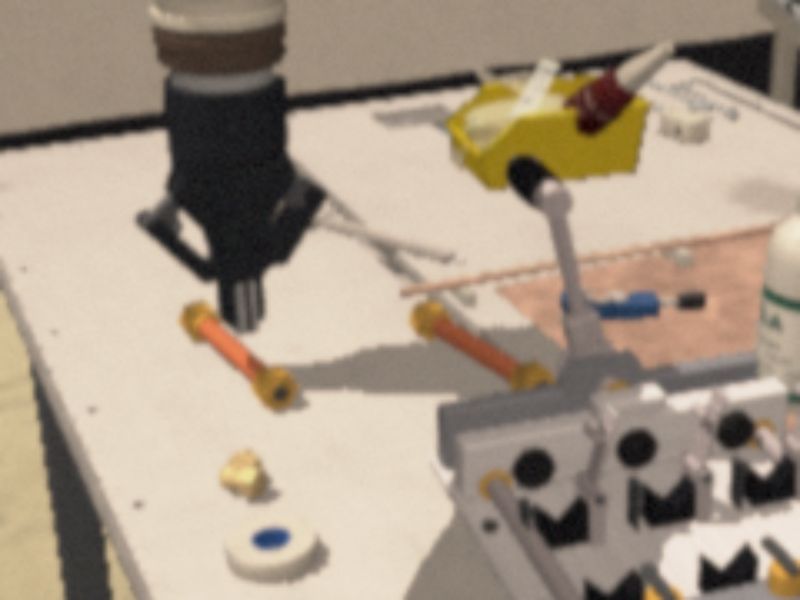

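View pics/top2.png

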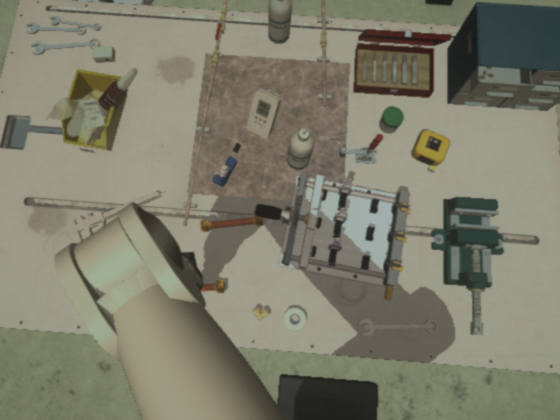

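```bash
python3 -c "
from h import *
s=load('side2');t=load('top2')
print(proj(s,[.4334,.3741,.004]),proj(t,[.4334,.3741,.004]))
for a in((192,212),(192,205),(190,200)):print(a,w(s,*a),onz(s,*a,.005))
o=get_obs();print(o['q'],o['ee_pos'])
s0=load('side0')
print(tubes(s0,(.43,.385)),tubes(s,(.43,.385)))
"
```

```text
[192.99201053 230.57129746] [199.12579829 287.36245488]
(192, 212) [0.43204881 0.36495527 0.05463363] [0.4599686  0.46904623 0.005     ]
(192, 205) [0.43248462 0.36202064 0.07264256] [0.47234687 0.5098537  0.005     ]
(190, 200) [0.42889454 0.36173815 0.08534617] [0.47706324 0.54311958 0.005     ]
[ 4.08417890e+01  9.25849634e+00 -7.02772775e+00  7.41096494e+01
 -8.24749974e-02  1.23199498e+02] [0.43346855 0.3741344  0.01589941]
(array([0.43127496, 0.38521   , 0.014     ]), np.float64(7.172460136846924), np.float64(167.08270600130024), 318, np.float64(0.023408908890795884)) (array([0.43127496, 0.38521   , 0.014     ]), np.float64(7.172460136846924), np.float64(167.08270600130024), 320, np.float64(0.02367247975594205))
```

```bash
python3 -c "
from h import *
s=load('side2')
for u in (186,190,194,198):
  for v in range(208,234,3):print(u,v,w(s,u,v).round(4),s['frame'][v,u])
cv2.imwrite('pics/s2y.png',cv2.resize(s['frame'][180:250,155:225,::-1],(600,600),interpolation=cv2.INTER_CUBIC))
"
```

```text
186 208 [0.4213 0.3717 0.0637] [51 49 46]
186 211 [0.4214 0.3745 0.0553] [70 66 61]
186 214 [0.4211 0.3754 0.0476] [89 74 63]
186 217 [0.4318 0.4203 0.0185] [195 149 125]
186 220 [0.4264 0.4014 0.0202] [232 130  85]
186 223 [0.4236 0.3924 0.0171] [222 120  79]
186 226 [0.4271 0.4086 0.0013] [175 132 113]
186 229 [0.4231 0.3953 0.0006] [227 212 191]
186 232 [4.192e-01 3.818e-01 1.000e-04] [230 218 197]
190 208 [0.4292 0.3683 0.0635] [71 68 66]
190 211 [0.4286 0.368  0.0565] [57 55 51]
190 214 [0.4281 0.3683 0.0491] [54 50 53]
190 217 [0.4268 0.3653 0.0434] [64 61 60]
190 220 [4.450e-01 4.372e-01 3.000e-04] [186 156 139]
190 223 [0.4297 0.3807 0.021 ] [227 125  84]
190 226 [0.4272 0.3731 0.0175] [228 126  83]
190 229 [0.4256 0.3693 0.012 ] [171 111  86]
190 232 [0.4266 0.3751 0.0015] [227 212 193]
194 208 [0.4368 0.3634 0.064 ] [73 69 64]
194 211 [0.4367 0.365  0.0561] [71 66 62]
194 214 [0.4362 0.365  0.0488] [71 68 63]
194 217 [0.4346 0.361  0.0436] [74 71 68]
194 220 [0.4535 0.4325 0.0005] [197 180 164]
194 223 [0.4482 0.4151 0.0015] [225 205 185]
194 226 [0.4341 0.3651 0.0196] [193 115  84]
194 229 [0.431  0.3556 0.0171] [171  92  56]
194 232 [0.4293 0.3514 0.012 ] [184 107  78]
198 208 [0.4476 0.3701 0.0591] [95 86 80]
198 211 [0.4469 0.3692 0.0522] [77 73 68]
198 214 [0.4457 0.3669 0.046 ] [93 86 79]
198 217 [4.672e-01 4.446e-01 3.000e-04] [213 194 177]
198 220 [0.4621 0.4284 0.0005] [229 216 195]
198 223 [0.4565 0.4105 0.0017] [229 216 195]
198 226 [4.526e-01 3.986e-01 1.000e-04] [228 213 193]
198 229 [0.4377 0.3474 0.0194] [151 103  81]
198 232 [0.4321 0.3293 0.0218] [132  96  42]
```

View pics/s2y.png

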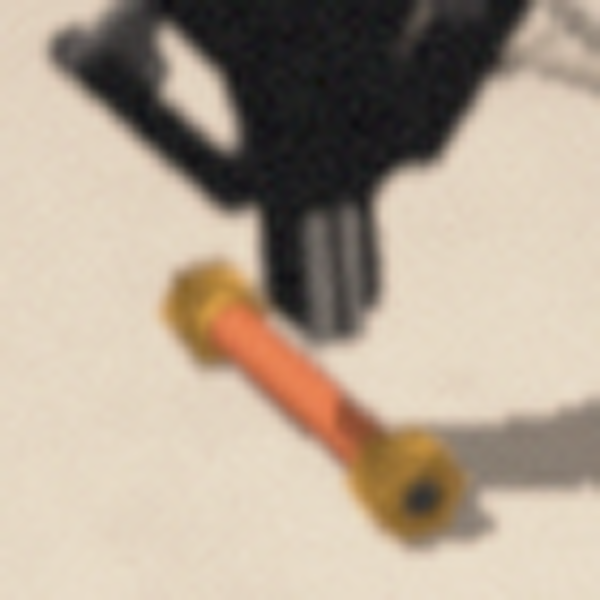

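```bash
python3 -c "
from h import *
s=load('side1')
for u,v in((176,155),(176,158),(176,161),(204,152),(204,155),(204,158),(176,150)):print(u,v,w(s,u,v).round(4),s['frame'][v,u])
"
```

```text
176 155 [0.4074 0.3616 0.1901] [73 70 67]
176 158 [0.4065 0.3602 0.1842] [64 62 59]
176 161 [0.4053 0.3575 0.1788] [65 60 60]
204 152 [0.4669 0.3618 0.1885] [90 84 80]
204 155 [0.4664 0.3616 0.182 ] [84 79 77]
204 158 [0.4658 0.3611 0.1756] [79 73 69]
176 150 [0.4076 0.3586 0.2016] [94 90 83]
```

Call:
arm_command(increments=[[[0, 0, 0], 0], [[0, 0, 0], 0], [[0, 0, 0], 0]], claw=-0.2)

```text
time: 2.9
ee_pos: [0.4334, 0.3741, 0.0158]
tcp_rot: [179.7, 0.3, 7.6]
wrist_force: [-0.2, -0.2, -0.1]
opening: 0.0432
```

Call:
arm_command(increments=[[[0, 0, 0.2], 0], [[0, 0, 0.4], 0], [[0, 0, 0.4], 0]])

```text
time: 3.2
ee_pos: [0.4329, 0.3737, 0.0047]
tcp_rot: [179.7, 0.4, 7.6]
wrist_force: [-0.3, -0.6, -0.8]
opening: 0.0513
```

Call:
arm_command(increments=[[[0, 0, 0.2], 0], [[0, 0, 0.4], 0], [[0, 0, 0.4], 0]])

```text
time: 3.5
ee_pos: [0.4324, 0.3732, -0.0064]
tcp_rot: [179.6, 0.4, 7.6]
wrist_force: [-0.4, 0.1, 0.2]
opening: 0.0507
```

```bash
python3 -c "
from h import *
s=snap('side','side3')
print(get_obs()['ee_pos'],get_obs()['tcp_rot'],get_obs()['wrist_force'])
cv2.imwrite('pics/s3y.png',cv2.resize(s['frame'][180:250,155:225,::-1],(600,600),interpolation=cv2.INTER_CUBIC))
"
```

```text
[ 0.43252345  0.37332576 -0.00590703] [179.63168477   0.41464976   7.6447447 ] [-0.92066965 -0.15662419  0.12904858]
```

View pics/s3y.png

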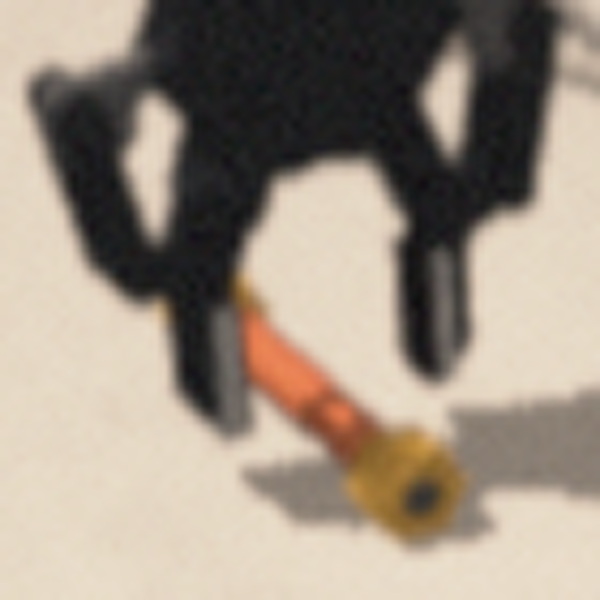

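```bash
python3 -c "
from h import *
for n,z in(('side2',.0159),('side3',-.0059),('side1',.148)):
  s=load(n);P,m=cloud(s);f=s['frame'].astype(int)
  X=P[m&(f.max(-1)<110)&(f.max(-1)-f.min(-1)<20)&(np.hypot(P[...,0]-.433,P[...,1]-.368)<.07)&(P[...,2]>.012)]
  print(n,np.sort(X[:,2])[:12].round(4)-z, X[X[:,2]<np.sort(X[:,2])[0]+.02].mean(0))
"
```

```text
side2 [-0.0036  0.0235  0.0241  0.0246  0.0247  0.0263  0.0271  0.0274  0.0275
  0.0277  0.0282  0.0285] [0.44158389 0.31885207 0.0122646 ]
side3 [0.0197 0.0218 0.0243 0.0258 0.0261 0.0265 0.0266 0.0268 0.0281 0.0289
 0.0292 0.0293] [0.44051283 0.36751906 0.02728445]
side1 [-0.1357 -0.135  -0.135   0.0236  0.024   0.0247  0.0248  0.0253  0.0259
  0.0261  0.0266  0.0267] [0.43973477 0.31541302 0.0127487 ]
```

Call:
arm_command(increments=[[[0, 0, 0.2], 0], [[0, 0, 0.44], 0], [[0, 0, 0.44], 0]])

```text
time: 3.85
ee_pos: [0.432, 0.3728, -0.0181]
tcp_rot: [179.6, 0.5, 7.6]
wrist_force: [-0.3, -0.6, 0.2]
opening: 0.0511
```

Call:
arm_command(increments=[[[0, 0, 0], 0], [[0, 0, 0], 0], [[0, 0, 0], 0], [[0, 0, 0], 0]], claw=1, force=70)

```text
time: 4.25
ee_pos: [0.4321, 0.3729, -0.0177]
tcp_rot: [179.6, 0.5, 7.6]
wrist_force: [-0.6, -1.1, 1.8]
opening: 0.0125
```

Call:
arm_command(increments=[[[0, 0, -1], 0], [[0, 0, -2.5], 0], [[0, 0, -4], 0], [[0, 0, -5], 0], [[0, 0, -5], 0]])

```text
time: 4.75
ee_pos: [0.4344, 0.3752, 0.1114]
tcp_rot: [179.8, 0.2, 7.6]
wrist_force: [0.0, 0.0, -0.4]
opening: 0.0125
```

```bash
python3 -c "
from h import *
s=snap('side','side4')
cv2.imwrite('pics/s4.png',s['frame'][:,:,::-1])
print(get_obs()['opening'],get_obs()['wrist_force'])
go(*J(-64,-13,0)[:2],.147,-7)
"
```

```text
0.01229788560454718 [ 0.89252117 -0.31637702 -2.42827332]
from [0.4338 0.3746 0.1089] [179.7   0.3   7.6] rows needed 8 d [ 1.51 13.7  -1.46] turn 2.44
[[[0.19, 1.71, -0.18], 0.31], [[0.38, 3.42, -0.37], 0.61], [[0.57, 5.14, -0.55], 0.92], [[0.75, 6.85, -0.73], 1.22], [[0.94, 8.56, -0.91], 1.53], [[1.13, 10.27, -1.1], 1.83], [[1.32, 11.99, -1.28], 2.14], [[1.51, 13.7, -1.46], 2.44]]
```

View pics/s4.png

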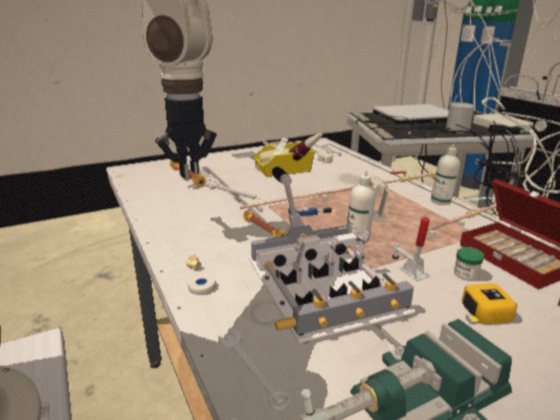

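Call:
arm_command(increments=[[[0.15, 1.7, -0.3], 0.3], [[0.3, 3.4, -0.6], 0.6], [[0.5, 5.1, -0.9], 0.9], [[0.65, 6.8, -1.2], 1.2], [[0.85, 8.5, -1.46], 1.5]])

```text
time: 5.3
ee_pos: [0.4827, 0.1652, 0.1449]
tcp_rot: [179.6, 0.4, -1.4]
wrist_force: [1.0, 0.0, -1.8]
opening: 0.0123
```

```bash
python3 -c "
from h import *
go(*J(-64,-13,0)[:2],.12,-7)
"
```

```text
from [0.4827 0.1652 0.1449] [179.6   0.4  -1.4] rows needed 3 d [1.5  4.95 1.02] turn 0.93
[[[0.5, 1.65, 0.34], 0.31], [[1.0, 3.3, 0.68], 0.62], [[1.5, 4.95, 1.02], 0.93]]
```

Call:
arm_command(increments=[[[0.5, 1.65, 0.3], 0.31], [[1.0, 3.3, 0.6], 0.62], [[1.5, 4.95, 1.0], 0.93], [[1.5, 4.95, 1.0], 0.93], [[1.5, 4.95, 1.0], 0.93]])

```text
time: 5.8
ee_pos: [0.5162, 0.0395, 0.1187]
tcp_rot: [179.6, 0.5, -7.1]
wrist_force: [0.5, 0.3, -1.5]
opening: 0.0121
```

```bash
python3 -c "
from h import *
s=snap('side','side5');t=snap('top','top5')
cv2.imwrite('pics/s5.png',cv2.resize(s['frame'][120:350,190:430,::-1],(626,600)))
print(get_obs()['opening'],get_obs()['ee_pos'],get_obs()['tcp_rot'])
"
```

```text
0.012199031602075307 [0.5165252  0.04104396 0.119741  ] [179.57505609   0.40964122  -6.95255303]
```

View pics/s5.png

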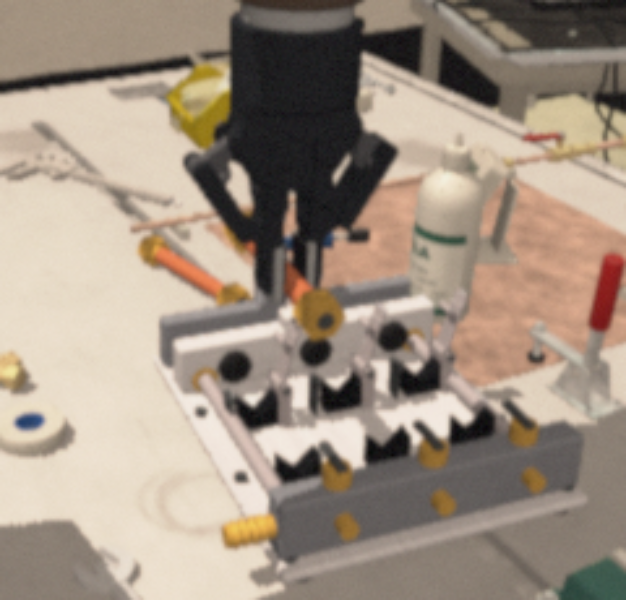

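View pics/top5.png

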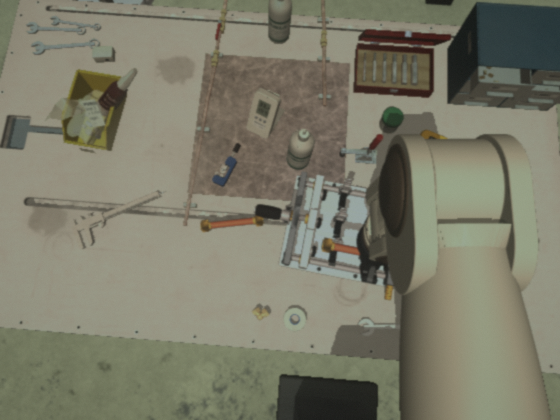

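```bash
cat >> h.py <<'E'
def cop(c,box,zlo,zhi):
    P,m=cloud(c);f=cv2.cvtColor(c['frame'],cv2.COLOR_RGB2HSV)
    J_=jinv(P); s=m&(f[...,0]<28)&(f[...,1]>95)&(P[...,2]>zlo)&(P[...,2]<zhi)&(J_[...,0]>box[0])&(J_[...,0]<box[1])&(J_[...,1]>box[2])&(J_[...,1]<box[3])
    return np.c_[J_[s],P[s][:,2]*1e3]
E
python3 -c "
from h import *
s=load('side5');t=load('top5')
for n,c in(('s',s),('t',t)):
  X=cop(c,(-130,60,-130,100),.08,.2)
  print(n,len(X))
  for a in range(-90,80,10):
    q=X[(X[:,1]>=a)&(X[:,1]<a+10)]
    if len(q)>2:print(a,len(q),np.percentile(q,[2,50,98],axis=0).round(0).tolist())
"
```

```text
s 442
-80 31 [[-72.0, -72.0, 141.0], [-63.0, -70.0, 151.0], [-57.0, -70.0, 158.0]]
-70 175 [[-77.0, -70.0, 137.0], [-67.0, -68.0, 153.0], [-54.0, -61.0, 161.0]]
-60 46 [[-77.0, -60.0, 141.0], [-71.0, -58.0, 159.0], [-58.0, -53.0, 162.0]]
-50 18 [[-71.0, -46.0, 148.0], [-69.0, -43.0, 154.0], [-61.0, -40.0, 157.0]]
-40 36 [[-71.0, -39.0, 147.0], [-69.0, -35.0, 154.0], [-61.0, -31.0, 157.0]]
-30 47 [[-106.0, -29.0, 147.0], [-70.0, -25.0, 156.0], [-53.0, -20.0, 196.0]]
-20 19 [[-90.0, -20.0, 154.0], [-62.0, -16.0, 156.0], [-57.0, -10.0, 193.0]]
-10 11 [[-100.0, -10.0, 154.0], [-83.0, -7.0, 168.0], [-57.0, -2.0, 192.0]]
20 7 [[-71.0, 26.0, 150.0], [-71.0, 28.0, 151.0], [-69.0, 29.0, 154.0]]
30 9 [[-72.0, 31.0, 97.0], [-70.0, 34.0, 149.0], [-40.0, 38.0, 153.0]]
40 4 [[-71.0, 43.0, 144.0], [-70.0, 45.0, 145.0], [-69.0, 48.0, 148.0]]
50 27 [[-77.0, 51.0, 137.0], [-73.0, 53.0, 144.0], [-66.0, 59.0, 152.0]]
60 12 [[-77.0, 60.0, 142.0], [-68.0, 64.0, 156.0], [-57.0, 68.0, 161.0]]
t 292
0 23 [[-71.0, 1.0, 151.0], [-68.0, 6.0, 154.0], [-61.0, 9.0, 158.0]]
10 34 [[-71.0, 11.0, 152.0], [-66.0, 14.0, 156.0], [-60.0, 20.0, 159.0]]
20 34 [[-71.0, 20.0, 152.0], [-65.0, 24.0, 155.0], [-60.0, 29.0, 158.0]]
30 38 [[-71.0, 30.0, 151.0], [-65.0, 35.0, 155.0], [-59.0, 40.0, 158.0]]
40 40 [[-72.0, 40.0, 150.0], [-67.0, 45.0, 155.0], [-59.0, 50.0, 158.0]]
50 58 [[-76.0, 50.0, 149.0], [-66.0, 56.0, 157.0], [-54.0, 60.0, 163.0]]
60 61 [[-76.0, 60.0, 153.0], [-66.0, 65.0, 160.0], [-55.0, 70.0, 163.0]]
70 3 [[-71.0, 70.0, 154.0], [-70.0, 70.0, 156.0], [-63.0, 71.0, 159.0]]
```

```bash
python3 -c "
from h import *
p=J(-62.8,-13,0)
go(p[0],p[1],.025,-7,n=4)
"
```

```text
from [0.5165 0.041  0.1197] [179.6   0.4  -7. ] rows needed 3 d [ 0.09 -0.    3.79] turn 0.01
[[[0.02, -0.0, 0.95], 0.0], [[0.05, -0.0, 1.89], 0.0], [[0.07, -0.0, 2.84], 0.01], [[0.09, -0.0, 3.79], 0.01]]
```

Call:
arm_command(increments=[[[0.09, 0, 1.2], 0], [[0.09, 0, 2.4], 0], [[0.09, 0, 3.4], 0], [[0.09, 0, 3.8], 0], [[0.09, 0, 3.8], 0]])

```text
time: 6.4
ee_pos: [0.517, 0.041, 0.0237]
tcp_rot: [179.6, 0.5, -6.9]
wrist_force: [0.6, -0.3, -0.6]
opening: 0.0126
```

```bash
python3 -c "
from h import *
s=snap('side','side6');t=snap('top','top6')
for n,c in(('s',s),('t',t)):
  X=cop(c,(-100,-30,-75,75),.04,.08)
  for a in range(-80,80,20):
    q=X[(X[:,1]>=a)&(X[:,1]<a+20)]
    if len(q)>2:print(n,a,len(q),np.percentile(q,[2,50,98],axis=0).round(0).tolist())
cv2.imwrite('pics/s6.png',cv2.resize(s['frame'][120:350,190:430,::-1],(626,600)))
p=J(-63.5,-13,0)
go(p[0],p[1],.007,-7,n=2)
"
```

```text
s -80 124 [[-76.0, -73.0, 44.0], [-68.0, -67.0, 59.0], [-57.0, -61.0, 67.0]]
s -60 68 [[-76.0, -60.0, 55.0], [-69.0, -55.0, 62.0], [-59.0, -40.0, 67.0]]
s -40 69 [[-70.0, -40.0, 54.0], [-66.0, -31.0, 60.0], [-57.0, -21.0, 62.0]]
s -20 25 [[-65.0, -19.0, 58.0], [-60.0, -12.0, 61.0], [-56.0, -4.0, 63.0]]
s 40 20 [[-70.0, 49.0, 62.0], [-65.0, 56.0, 64.0], [-61.0, 59.0, 67.0]]
s 60 12 [[-70.0, 60.0, 64.0], [-65.0, 62.0, 66.0], [-58.0, 66.0, 67.0]]
t 0 35 [[-69.0, 6.0, 57.0], [-65.0, 14.0, 61.0], [-59.0, 19.0, 64.0]]
t 20 64 [[-70.0, 21.0, 56.0], [-64.0, 31.0, 61.0], [-57.0, 40.0, 64.0]]
t 40 72 [[-71.0, 40.0, 55.0], [-64.0, 51.0, 62.0], [-54.0, 59.0, 68.0]]
t 60 64 [[-75.0, 60.0, 56.0], [-65.0, 65.0, 65.0], [-51.0, 72.0, 69.0]]
from [0.5185 0.0408 0.0259] [179.6   0.3  -6.9] rows needed 1 d [-0.04  0.02  0.76] turn 0.02
[[[-0.02, 0.01, 0.38], 0.01], [[-0.04, 0.02, 0.76], 0.02]]
```

View pics/s6.png

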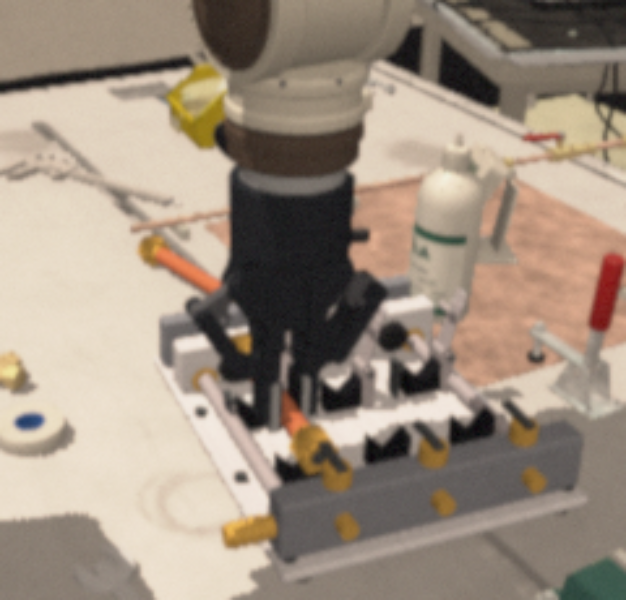

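Call:
arm_command(increments=[[[-0.02, -0.02, 0.4], 0], [[-0.02, -0.04, 0.72], 0], [[-0.02, -0.04, 0.72], 0]])

```text
time: 6.8
ee_pos: [0.5174, 0.0417, 0.0069]
tcp_rot: [179.6, 0.4, -6.9]
wrist_force: [-0.7, -0.2, -1.3]
opening: 0.0125
```

```bash
python3 -c "
from h import *
s=snap('side','side7')
cv2.imwrite('pics/s7.png',cv2.resize(s['frame'][200:350,220:400,::-1],(720,600)))
print(get_obs()['ee_pos'],get_obs()['wrist_force'])
"
```

```text
[0.51767407 0.04171668 0.00741028] [ 0.91949852 -0.38727148 -1.39228986]
```

View pics/s7.png

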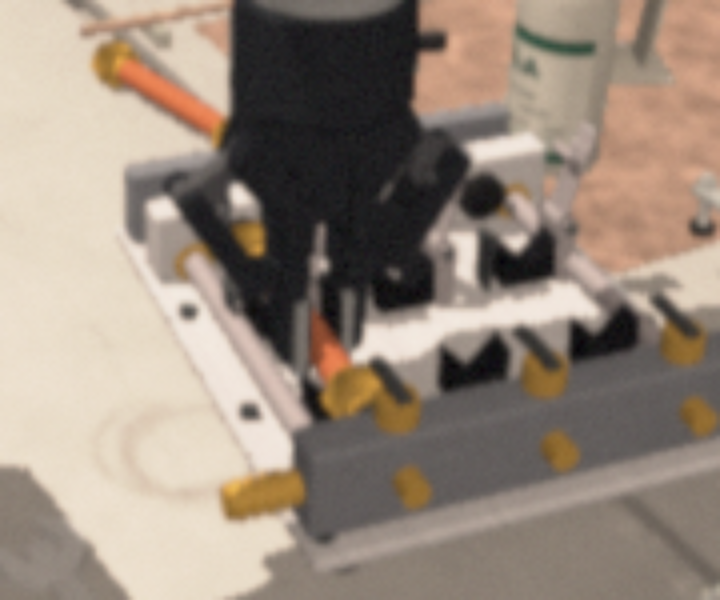

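Call:
arm_command(increments=[[[0, 0, 0.08], 0], [[0, 0, 0.08], 0], [[0, 0, 0.08], 0]], claw=0.35)

```text
time: 7.15
ee_pos: [0.5178, 0.0417, 0.0056]
tcp_rot: [179.6, 0.4, -6.9]
wrist_force: [-0.3, 0.4, 0.6]
opening: 0.0279
```

Call:
arm_command(increments=[[[0, 0, -0.4], 0], [[0, 0, -1.2], 0], [[0, 0, -2.5], 0], [[0, 0, -4], 0], [[0, 0, -4], 0]])

```text
time: 7.65
ee_pos: [0.521, 0.0425, 0.1119]
tcp_rot: [179.7, -0.1, -6.9]
wrist_force: [-0.1, -0.4, -0.2]
opening: 0.0282
```

```bash
python3 -c "
from h import *
s=snap('side','side8');t=snap('top','top8')
cv2.imwrite('pics/s8.png',cv2.resize(s['frame'][170:350,220:400,::-1],(600,600)))
cv2.imwrite('pics/t8.png',cv2.resize(t['frame'][170:300,270:430,::-1],(738,600)))
for n,c in(('s',s),('t',t)):
  X=cop(c,(-100,-30,-75,75),.015,.06)
  for a in range(-80,80,20):
    q=X[(X[:,1]>=a)&(X[:,1]<a+20)]
    if len(q)>2:print(n,a,len(q),np.percentile(q,[2,50,98],axis=0).round(0).tolist())
"
```

```text
s -80 52 [[-74.0, -68.0, 37.0], [-67.0, -64.0, 43.0], [-60.0, -60.0, 46.0]]
s -60 89 [[-76.0, -59.0, 24.0], [-70.0, -53.0, 40.0], [-58.0, -41.0, 45.0]]
s -40 68 [[-71.0, -39.0, 29.0], [-67.0, -31.0, 38.0], [-59.0, -20.0, 41.0]]
s -20 66 [[-70.0, -20.0, 32.0], [-66.0, -10.0, 39.0], [-59.0, -0.0, 41.0]]
s 0 60 [[-71.0, 1.0, 31.0], [-66.0, 10.0, 38.0], [-58.0, 19.0, 41.0]]
s 20 85 [[-74.0, 20.0, 16.0], [-67.0, 30.0, 37.0], [-53.0, 40.0, 41.0]]
s 40 118 [[-76.0, 41.0, 27.0], [-67.0, 55.0, 39.0], [-51.0, 59.0, 45.0]]
s 60 47 [[-76.0, 60.0, 31.0], [-70.0, 65.0, 43.0], [-58.0, 74.0, 45.0]]
t -80 10 [[-75.0, -64.0, 36.0], [-70.0, -62.0, 42.0], [-65.0, -60.0, 44.0]]
t -60 7 [[-76.0, -60.0, 34.0], [-74.0, -59.0, 36.0], [-70.0, -55.0, 42.0]]
t -20 38 [[-70.0, -15.0, 34.0], [-65.0, -6.0, 38.0], [-58.0, -0.0, 41.0]]
t 0 55 [[-70.0, 1.0, 35.0], [-64.0, 10.0, 38.0], [-58.0, 19.0, 41.0]]
t 20 61 [[-71.0, 20.0, 33.0], [-65.0, 31.0, 38.0], [-58.0, 39.0, 41.0]]
t 40 65 [[-71.0, 41.0, 33.0], [-64.0, 51.0, 38.0], [-54.0, 60.0, 45.0]]
t 60 68 [[-77.0, 60.0, 31.0], [-65.0, 66.0, 43.0], [-52.0, 73.0, 46.0]]
```

View pics/s8.png

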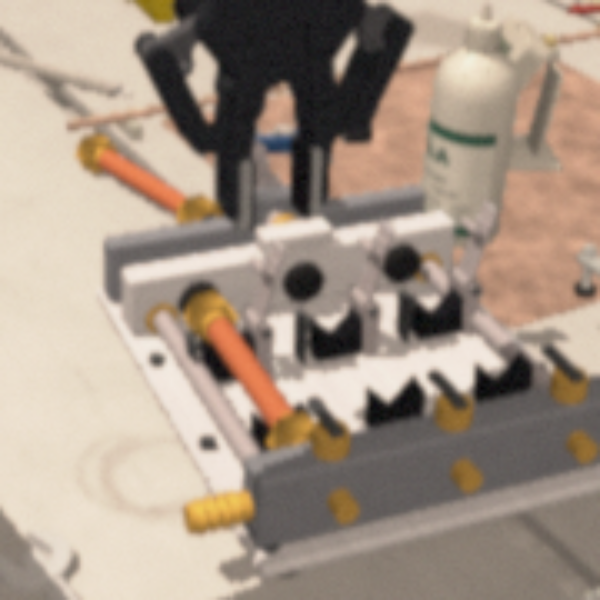

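View pics/t8.png

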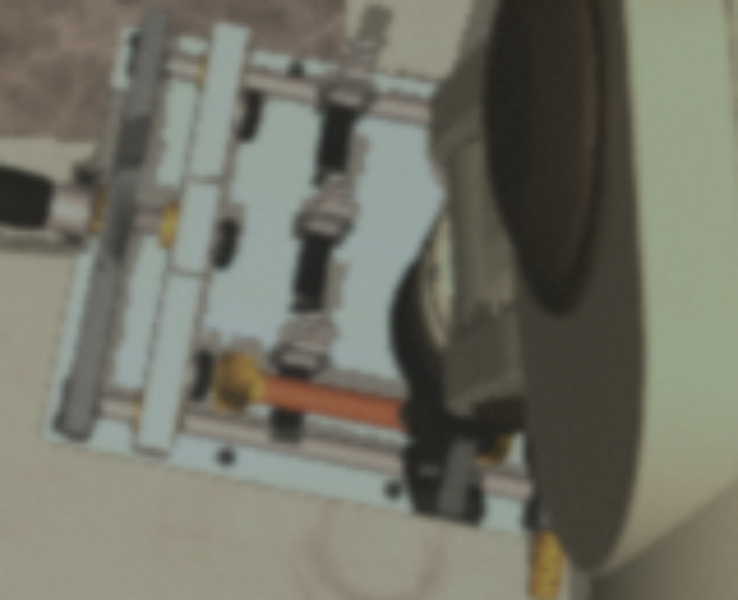

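```bash
python3 -c "
from h import *
go(*J(-3,36,0)[:2],.11,-7)
print([J(x,36,0).round(4) for x in (-3,-70,-78)])
"
```

```text
from [0.5193 0.0424 0.1072] [179.6   0.2  -6.9] rows needed 2 d [ 2.36 -1.87 -0.13] turn 0.02
[[[1.18, -0.93, -0.07], 0.01], [[2.36, -1.87, -0.13], 0.02]]
[array([0.5834, 0.0816, 0.    ]), array([0.5169, 0.0898, 0.    ]), array([0.509 , 0.0907, 0.    ])]
```

Call:
arm_command(increments=[[[1.0, -0.9, -0.2], 0], [[2.36, -1.87, -0.13], 0], [[2.36, -1.87, -0.13], 0], [[2.36, -1.87, -0.13], 0]], claw=1, force=60)

```text
time: 8.15
ee_pos: [0.5829, 0.0819, 0.108]
tcp_rot: [179.6, 0.4, -6.9]
wrist_force: [0.3, -0.6, 0.1]
opening: 0.0
```

```bash
python3 -c "
from h import *
s=snap('side','side9')
cv2.imwrite('pics/s9.png',cv2.resize(s['frame'][130:310,220:400,::-1],(600,600)))
go(*J(-3,36,0)[:2],.045,-7)
"
```

```text
from [0.5826 0.0815 0.1088] [179.6   0.4  -6.9] rows needed 2 d [ 0.05 -0.03  2.55] turn 0.02
[[[0.02, -0.01, 1.27], 0.01], [[0.05, -0.03, 2.55], 0.02]]
```

View pics/s9.png

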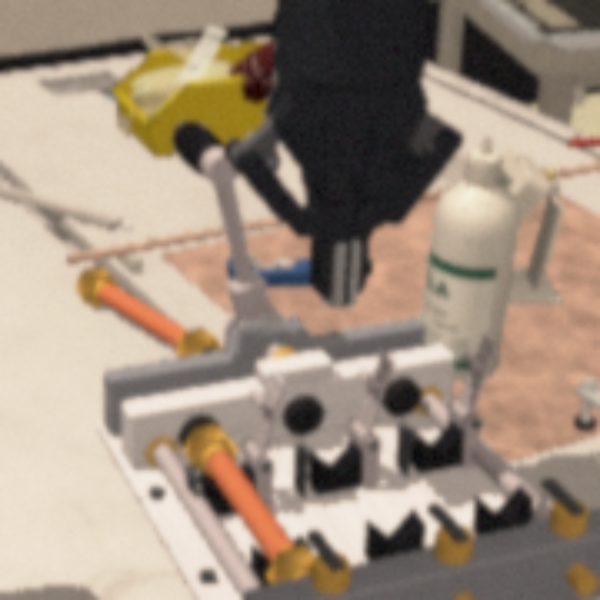

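Call:
arm_command(increments=[[[0.05, 0, 1.3], 0], [[0.05, 0, 2.55], 0], [[0.05, 0, 2.55], 0]])

```text
time: 8.5
ee_pos: [0.5801, 0.08, 0.0411]
tcp_rot: [179.5, 0.7, -6.9]
wrist_force: [-0.3, 0.7, 0.3]
opening: -0.0001
```

```bash
python3 -c "
from h import *
s=snap('side','side10')
cv2.imwrite('pics/s10.png',cv2.resize(s['frame'][170:310,240:380,::-1],(600,600)))
go(*J(-70,36,0)[:2],.045,-7,n=5)
"
```

```text
from [0.5814 0.0803 0.0439] [179.5   0.5  -6.9] rows needed 2 d [-2.61 -0.07 -0.02] turn 0.01
[[[-0.52, -0.01, -0.0], 0.0], [[-1.04, -0.03, -0.01], 0.01], [[-1.56, -0.04, -0.01], 0.01], [[-2.08, -0.05, -0.02], 0.01], [[-2.61, -0.07, -0.02], 0.01]]
```

View pics/s10.png

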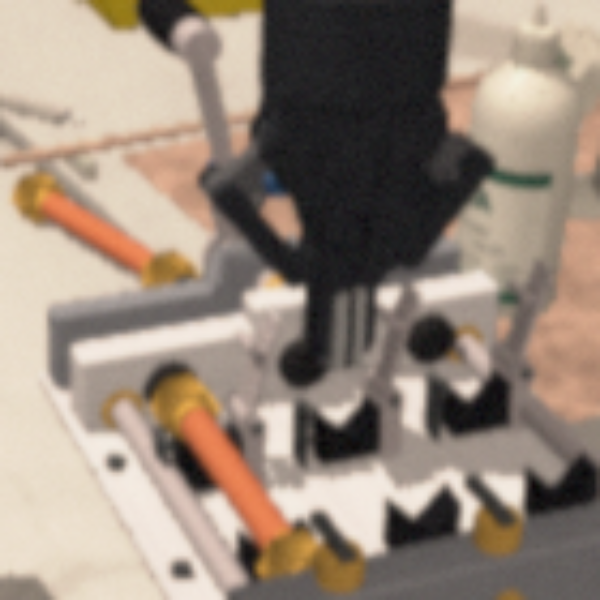

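Call:
arm_command(increments=[[[-0.6, -0.05, 0], 0], [[-1.2, -0.05, 0], 0], [[-1.8, -0.05, 0], 0], [[-2.3, -0.07, 0], 0], [[-2.6, -0.07, 0], 0]])

```text
time: 9.05
ee_pos: [0.5171, 0.09, 0.0465]
tcp_rot: [179.6, 0.4, -6.9]
wrist_force: [2.6, 0.5, -0.3]
opening: 0.0004
```

```bash
python3 -c "
from h import *
s=snap('side','side11')
cv2.imwrite('pics/s11.png',cv2.resize(s['frame'][170:310,240:380,::-1],(600,600)))
print(get_obs()['wrist_force'])
go(*J(-78,36,0)[:2],.025,-7,n=3)
"
```

```text
[ 3.7502283   0.23453737 -0.67017499]
from [0.5167 0.09   0.0461] [179.6   0.4  -6.9] rows needed 1 d [-0.31  0.    0.85] turn 0.01
[[[-0.1, 0.0, 0.28], 0.0], [[-0.2, 0.0, 0.56], 0.01], [[-0.31, 0.0, 0.85], 0.01]]
```

View pics/s11.png

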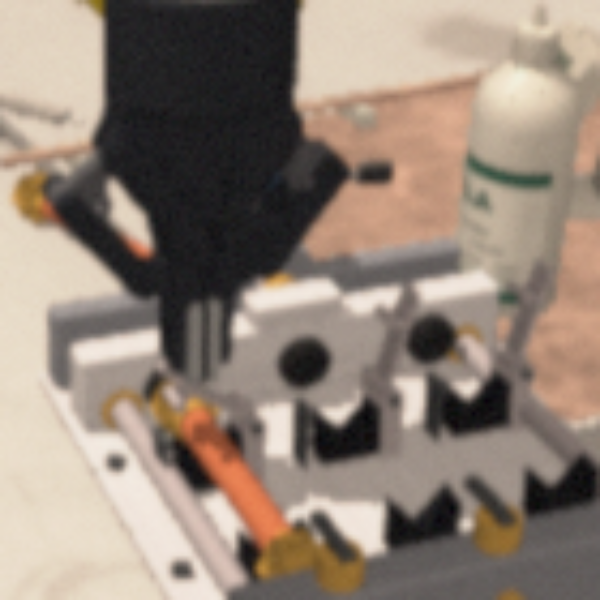

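Call:
arm_command(increments=[[[-0.12, 0, 0.3], 0], [[-0.24, 0, 0.6], 0], [[-0.31, 0, 0.85], 0], [[-0.31, 0, 0.85], 0]])

```text
time: 9.5
ee_pos: [0.5089, 0.0908, 0.0245]
tcp_rot: [179.6, 0.4, -6.9]
wrist_force: [1.0, -0.3, 1.6]
opening: -0.0002
```

Call:
arm_command(increments=[[[0, 0, 0.1], 0], [[0, 0, 0.2], 0], [[0, 0, 0.2], 0]])

```text
time: 9.8
ee_pos: [0.5093, 0.0909, 0.0234]
tcp_rot: [179.6, 0.3, -6.9]
wrist_force: [-13.7, -2.2, 39.3]
opening: 0.0002
```

Call:
arm_command(increments=[[[0, 0, -0.5], 0], [[0, 0, -2], 0], [[0, 0, -3.5], 0], [[0, 0, -3.5], 0]])

```text
time: 10.2
ee_pos: [0.5116, 0.0917, 0.1151]
tcp_rot: [179.7, -0.0, -6.9]
wrist_force: [0.2, 0.2, 0.5]
opening: -0.0004
```

```bash
python3 -c "
from h import *
s=snap('side','side12')
cv2.imwrite('pics/s12.png',cv2.resize(s['frame'][170:310,240:380,::-1],(600,600)))
print(get_obs()['wrist_force'],get_obs()['ee_pos'])
P,m=cloud(s);Jx=jinv(P);z=P[...,2]*1e3
q=m&(abs(Jx[...,1]-36)<9)&(z>20)&(z<80)
for a in range(-110,-30,4):
  k=q&(Jx[...,0]>=a)&(Jx[...,0]<a+4)
  if k.sum():print(a,k.sum(),np.percentile(z[k],[50,95]).round(0))
"
```

```text
[ 0.61788853  0.51796472 -0.93587011] [0.51079405 0.09155743 0.1124904 ]
-94 13 [44. 46.]
-90 32 [28. 45.]
-86 33 [38. 45.]
-82 24 [41. 44.]
-78 27 [32. 44.]
-74 29 [32. 44.]
-70 28 [38. 44.]
-66 14 [43. 45.]
-62 14 [43. 44.]
-58 12 [43. 44.]
-54 27 [34. 46.]
-50 19 [45. 47.]
-46 10 [46. 47.]
```

View pics/s12.png

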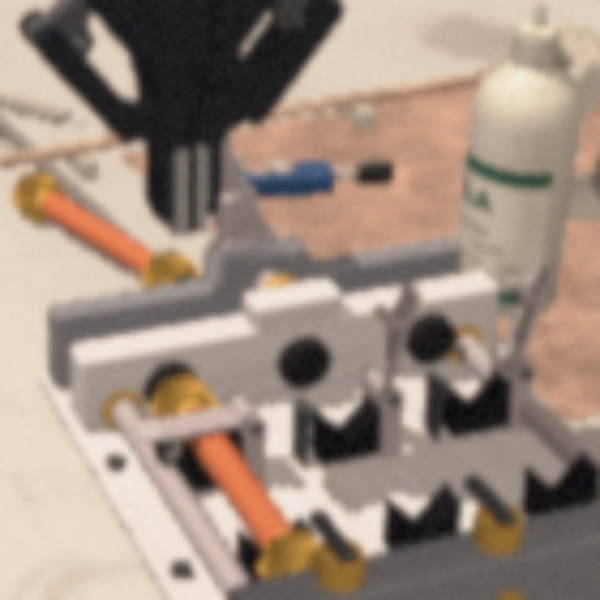

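```bash
python3 -c "
from h import *
go(.50,.21,.215,1,n=5)
"
```

```text
from [0.5108 0.0916 0.1125] [ 1.797e+02  1.000e-01 -6.900e+00] rows needed 4 d [-1.01 -4.63 -4.13] turn -1.32
[[[-0.2, -0.93, -0.83], -0.26], [[-0.4, -1.85, -1.65], -0.53], [[-0.6, -2.78, -2.48], -0.79], [[-0.81, -3.7, -3.3], -1.06], [[-1.01, -4.63, -4.13], -1.32]]
```

Call:
arm_command(increments=[[[-0.3, -0.3, -1.5], 0], [[-0.6, -1.2, -3.0], -0.4], [[-0.8, -2.6, -4.1], -0.8], [[-1.0, -3.8, -4.13], -1.1], [[-1.0, -4.63, -4.13], -1.32]], claw=-0.2)

```text
time: 10.75
ee_pos: [0.4999, 0.2118, 0.2142]
tcp_rot: [179.7, 0.2, 1.1]
wrist_force: [1.4, -1.3, 0.2]
opening: 0.051
```

```bash
python3 -c "
from h import *
t=snap('top','top12');s=snap('side','side12b')
for c in (t,s):
  try:print(tubes(c,(.579,.316)))
  except Exception as e:print(e)
go(.45,.36,.215,8.9)
"
```

```text
(array([0.55889518, 0.38076405, 0.014     ]), np.float64(-0.0), np.float64(0.0), 1, np.float64(0.017460564905180557))
(array([0.58211406, 0.31849785, 0.014     ]), np.float64(11.765671098897835), np.float64(152.86381500311282), 325, np.float64(0.0233433000136897))
from [0.4998 0.2121 0.2127] [179.6   0.3   1.2] rows needed 4 d [-1.87 -5.96 -0.12] turn -1.29
[[[-0.47, -1.49, -0.03], -0.32], [[-0.93, -2.98, -0.06], -0.64], [[-1.4, -4.47, -0.09], -0.96], [[-1.87, -5.96, -0.12], -1.29]]
```

View pics/top12.png

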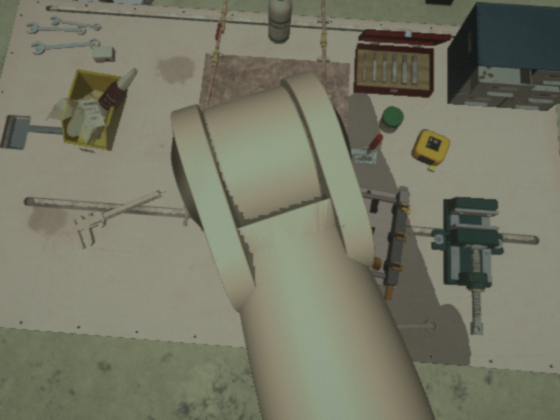

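```bash
python3 -c "
from h import *
for n in('side0','side4','side12b'):
  c=load(n);P,m=cloud(c);f=cv2.cvtColor(c['frame'],cv2.COLOR_RGB2HSV)
  s=m&(f[...,0]<28)&(f[...,1]>95)&(P[...,2]>.005)&(P[...,2]<.03)&(np.hypot(P[...,0]-.579,P[...,1]-.316)<.085)
  v,u=np.nonzero(s);X=P[s]
  C=X[:,:2].mean(0);w_,V=np.linalg.eigh(np.cov(X[:,:2].T));a=V[:,1]*np.sign(V[1,1]);l=(X[:,:2]-C)@a
  print(n,len(u),u.mean(),v.mean(),C,np.degrees(np.arctan2(-a[0],a[1])),l.min(),l.max(), u.min(),u.max(),v.min(),v.max())
"
```

```text
side0 323 262.3777089783282 223.42105263157896 [0.57752577 0.31310028] 11.086821851681131 -0.06950317262936109 0.07017636789757817 243 285 210 236
side4 322 262.80434782608694 223.64596273291926 [0.57777029 0.31141704] 11.485243943417002 -0.06788621208842432 0.07100316671725018 243 286 210 236
side12b 325 262.41846153846154 223.47692307692307 [0.57751445 0.31288659] 11.009247634886508 -0.06947873046709459 0.06914221594272577 243 285 210 236
```

```bash
python3 -c "
from h import *
go(.5783,.3195,.21,9.3,n=4)
"
```

```text
from [0.4998 0.2121 0.2127] [179.6   0.3   1.2] rows needed 3 d [ 3.23 -4.23  0.06] turn -1.35
[[[0.81, -1.06, 0.02], -0.34], [[1.62, -2.12, 0.03], -0.68], [[2.42, -3.17, 0.05], -1.01], [[3.23, -4.23, 0.06], -1.35]]
```

Call:
arm_command(increments=[[[0.5, -1.3, 0.0], -0.34], [[1.3, -2.6, 0.0], -0.68], [[2.3, -3.8, 0.0], -1.0], [[3.23, -4.23, 0.06], -1.35], [[3.23, -4.23, 0.06], -1.35]])

```text
time: 11.35
ee_pos: [0.5796, 0.3198, 0.2055]
tcp_rot: [179.6, 0.7, 9.3]
wrist_force: [0.3, 0.4, -0.6]
opening: 0.0512
```

```bash
python3 -c "
from h import *
s=snap('side','side13')
cv2.imwrite('pics/s13.png',cv2.resize(s['frame'][60:270,180:390,::-1],(600,600)))
go(.5783,.3195,.06,9.3,n=4)
"
```

```text
from [0.5787 0.319  0.2067] [179.6   0.7   9.2] rows needed 4 d [ 0.06 -0.07  5.87] turn -0.01
[[[0.01, -0.02, 1.47], -0.0], [[0.03, -0.03, 2.93], -0.01], [[0.04, -0.05, 4.4], -0.01], [[0.06, -0.07, 5.87], -0.01]]
```

View pics/s13.png

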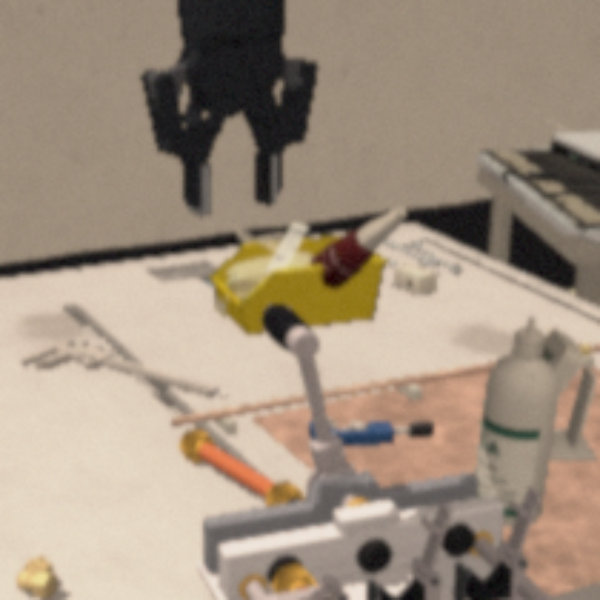

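Call:
arm_command(increments=[[[0.06, -0.07, 1.5], 0], [[0.06, -0.07, 3.1], 0], [[0.06, -0.07, 4.7], 0], [[0.06, -0.07, 5.9], 0], [[0.06, -0.07, 5.9], 0]])

```text
time: 11.9
ee_pos: [0.5752, 0.317, 0.0542]
tcp_rot: [179.4, 1.1, 9.2]
wrist_force: [0.3, -0.7, -0.1]
opening: 0.0514
```

```bash
python3 -c "
from h import *
s=snap('side','side14')
cv2.imwrite('pics/s14.png',cv2.resize(s['frame'][130:270,190:330,::-1],(600,600)))
go(.5783,.3195,-.018,9.3,n=4)
"
```

```text
from [0.5766 0.3179 0.0575] [179.5   0.9   9.2] rows needed 2 d [ 0.12 -0.08  3.02] turn -0.02
[[[0.03, -0.02, 0.75], -0.01], [[0.06, -0.04, 1.51], -0.01], [[0.09, -0.06, 2.26], -0.02], [[0.12, -0.08, 3.02], -0.02]]
```

View pics/s14.png

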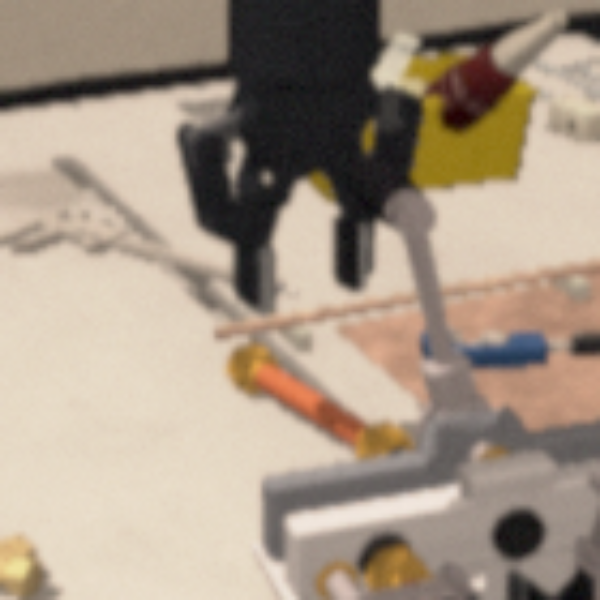

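Call:
arm_command(increments=[[[0.06, -0.04, 1.0], 0], [[0.1, -0.06, 2.0], 0], [[0.12, -0.08, 2.7], 0], [[0.12, -0.08, 2.95], 0], [[0.12, -0.08, 2.95], 0]])

```text
time: 12.45
ee_pos: [0.5785, 0.3194, -0.015]
tcp_rot: [179.5, 0.8, 9.1]
wrist_force: [0.6, 0.6, -0.3]
opening: 0.0511
```

```bash
python3 -c "
from h import *
s=snap('side','side15')
cv2.imwrite('pics/s15.png',cv2.resize(s['frame'][130:270,190:330,::-1],(600,600)))
go(.5783,.3195,-.018,9.3,n=1)
"
```

```text
from [ 0.5789  0.3197 -0.0143] [179.5   0.8   9.1] rows needed 1 d [-0.02  0.    0.15] turn -0.03
[[[-0.02, 0.0, 0.15], -0.03]]
```

View pics/s15.png

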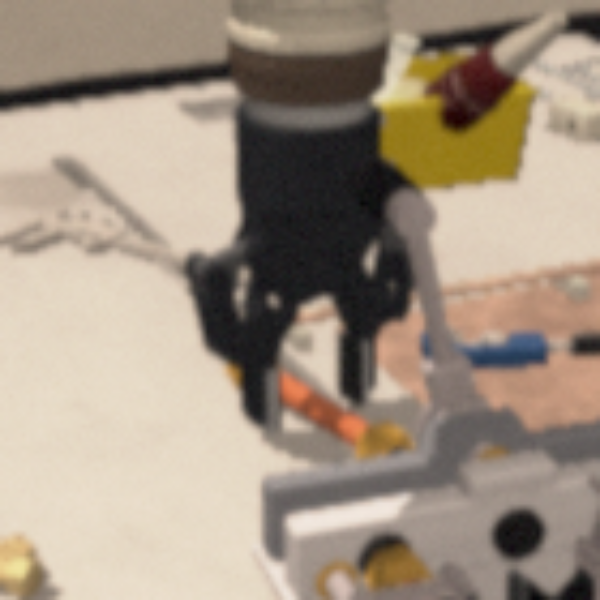

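Tube sits between the jaws; lower the last 3 mm and close.

Call:
arm_command(increments=[[[0, 0, 0.13], 0], [[0, 0, 0.13], 0]])

```text
time: 12.7
ee_pos: [0.5796, 0.32, -0.0162]
tcp_rot: [179.6, 0.7, 9.1]
wrist_force: [0.7, -0.5, 0.0]
opening: 0.0511
```

Call:
arm_command(increments=[[[0, 0, 0], 0], [[0, 0, 0], 0], [[0, 0, 0], 0], [[0, 0, 0], 0], [[0, 0, 0], 0]], claw=1, force=70)

```text
time: 13.2
ee_pos: [0.5798, 0.3201, -0.0155]
tcp_rot: [179.6, 0.6, 9.1]
wrist_force: [-0.4, 0.1, 5.5]
opening: 0.0127
```

Call:
arm_command(increments=[[[0, 0, -0.8], 0], [[0, 0, -2.4], 0], [[0, 0, -4], 0], [[0, 0, -5.6], 0], [[0, 0, -7.2], 0]])

```text
time: 13.7
ee_pos: [0.5814, 0.3217, 0.1653]
tcp_rot: [179.6, 0.7, 9.1]
wrist_force: [0.4, -0.5, -1.2]
opening: 0.0124
```

```bash
python3 -c "
from h import *
s=snap('side','side16')
cv2.imwrite('pics/s16.png',cv2.resize(s['frame'][60:270,180:390,::-1],(600,600)))
print(get_obs()['opening'])
go(.5783,.3195,.215,9.3)
go(.49,.26,.215,0)
"
```

```text
0.012438677286898668
from [0.5827 0.3224 0.1731] [179.7   0.2   9.1] rows needed 1 d [-0.2   0.1  -1.68] turn -0.03
[[[-0.2, 0.1, -1.68], -0.03]]
from [0.5827 0.3224 0.1731] [179.7   0.2   9.1] rows needed 3 d [-4.07  1.88 -1.65] turn 1.52
[[[-1.36, 0.63, -0.55], 0.51], [[-2.71, 1.26, -1.1], 1.02], [[-4.07, 1.88, -1.65], 1.52]]
```

View pics/s16.png

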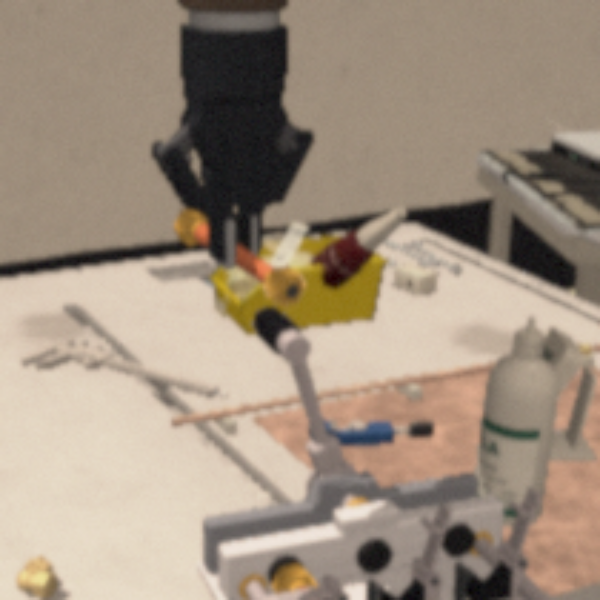

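Call:
arm_command(increments=[[[-0.2, 0.1, -1.6], 0], [[-1.3, 0.6, -1.68], 0.5], [[-2.7, 1.25, -1.68], 1.0], [[-4.07, 1.88, -1.68], 1.5], [[-4.07, 1.88, -1.68], 1.5]])

```text
time: 14.25
ee_pos: [0.4866, 0.258, 0.2158]
tcp_rot: [179.7, 0.2, 0.0]
wrist_force: [0.1, 0.3, -0.9]
opening: 0.0123
```

```bash
python3 -c "
from h import *
print(get_obs()['opening'])
go(*J(0,4,0)[:2],.15,-7,n=6)
"
```

```text
0.012266457601854826
from [0.4866 0.258  0.2158] [179.7   0.2   0. ] rows needed 6 d [3.84 8.33 2.67] turn 1.17
[[[0.64, 1.39, 0.44], 0.2], [[1.28, 2.78, 0.89], 0.39], [[1.92, 4.16, 1.33], 0.59], [[2.56, 5.55, 1.78], 0.78], [[3.2, 6.94, 2.22], 0.98], [[3.84, 8.33, 2.67], 1.17]]
```

Call:
arm_command(increments=[[[0.3, 1.5, 0], 0.2], [[0.8, 3.1, 0.0], 0.4], [[1.6, 4.7, 0.3], 0.6], [[2.4, 6.2, 0.9], 0.8], [[3.2, 7.5, 1.6], 1.0]])

```text
time: 14.75
ee_pos: [0.5677, 0.0685, 0.1764]
tcp_rot: [179.6, 0.1, -6.0]
wrist_force: [-0.9, 0.8, -1.7]
opening: 0.0121
```

```bash
python3 -c "
from h import *
go(*J(0,4,0)[:2],.12,-7,n=3)
"
```

```text
from [0.5677 0.0685 0.1764] [ 1.796e+02  1.000e-01 -6.000e+00] rows needed 2 d [0.67 0.68 2.26] turn 0.16
[[[0.22, 0.23, 0.75], 0.05], [[0.45, 0.45, 1.51], 0.11], [[0.67, 0.68, 2.26], 0.16]]
```

Call:
arm_command(increments=[[[0.4, 0.4, 0.8], 0.16], [[0.67, 0.68, 1.6], 0.16], [[0.67, 0.68, 2.26], 0.16], [[0.67, 0.68, 2.26], 0.16]])

```text
time: 15.15
ee_pos: [0.5815, 0.049, 0.1168]
tcp_rot: [179.6, 0.4, -7.0]
wrist_force: [-0.6, 0.4, -1.2]
opening: 0.0131
```

```bash
python3 -c "
from h import *
s=snap('side','side17');t=snap('top','top17')
cv2.imwrite('pics/s17.png',cv2.resize(s['frame'][130:340,210:420,::-1],(600,600)))
for n,c in(('s',s),('t',t)):
  X=cop(c,(-50,50,-100,100),.12,.18)
  print(n,len(X))
  for a in range(-90,90,20):
    q=X[(X[:,1]>=a)&(X[:,1]<a+20)]
    if len(q)>2:print(a,len(q),np.percentile(q,[2,50,98],axis=0).round(0).tolist())
o=get_obs();print(o['ee_pos'],jinv(o['ee_pos']),o['opening'])
"
```

```text
s 485
-70 230 [[-12.0, -69.0, 124.0], [-4.0, -66.0, 140.0], [11.0, -53.0, 148.0]]
-50 66 [[-8.0, -48.0, 137.0], [-5.0, -38.0, 145.0], [4.0, -31.0, 147.0]]
-30 78 [[-7.0, -29.0, 139.0], [-4.0, -20.0, 146.0], [5.0, -11.0, 150.0]]
-10 46 [[-20.0, -9.0, 144.0], [-1.0, -4.0, 150.0], [7.0, 10.0, 170.0]]
10 5 [[-20.0, 10.0, 148.0], [-19.0, 11.0, 165.0], [8.0, 13.0, 169.0]]
30 18 [[-9.0, 38.0, 143.0], [-7.0, 42.0, 150.0], [-5.0, 49.0, 156.0]]
50 42 [[-15.0, 51.0, 140.0], [-12.0, 55.0, 152.0], [-5.0, 66.0, 157.0]]
t 310
-70 26 [[-14.0, -58.0, 137.0], [-10.0, -53.0, 144.0], [-3.0, -50.0, 150.0]]
-50 37 [[-8.0, -50.0, 139.0], [-5.0, -43.0, 145.0], [0.0, -32.0, 149.0]]
10 49 [[-8.0, 16.0, 151.0], [-3.0, 23.0, 154.0], [4.0, 30.0, 158.0]]
30 72 [[-8.0, 31.0, 152.0], [-2.0, 41.0, 156.0], [5.0, 49.0, 159.0]]
50 119 [[-13.0, 51.0, 154.0], [-4.0, 61.0, 164.0], [9.0, 69.0, 168.0]]
70 7 [[-9.0, 70.0, 159.0], [-4.0, 71.0, 163.0], [3.0, 71.0, 166.0]]
[0.58246228 0.04958293 0.11993941] [-0.03874691  4.10883727] 0.012302605274668268
```

View pics/s17.png

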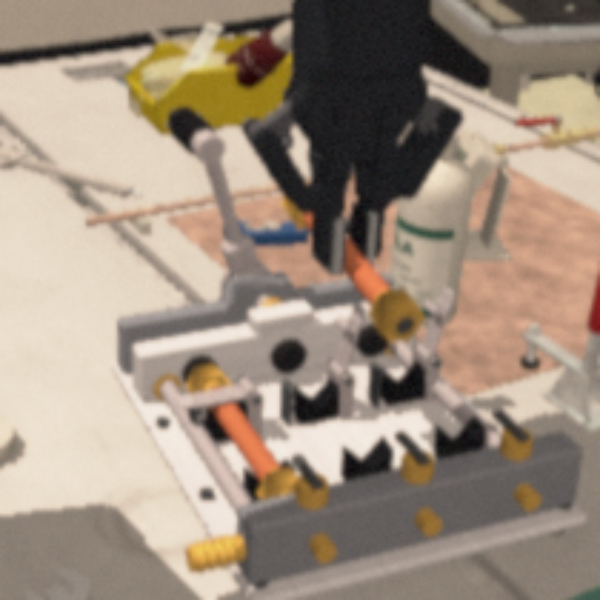

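```bash
python3 -c "
from h import *
go(*J(2,3,0)[:2],.03,-7,n=4)
"
```

```text
from [0.5825 0.0496 0.1199] [179.6   0.2  -7. ] rows needed 2 d [0.09 0.02 3.6 ] turn 0.0
[[[0.02, 0.01, 0.9], 0.0], [[0.05, 0.01, 1.8], 0.0], [[0.07, 0.02, 2.7], 0.0], [[0.09, 0.02, 3.6], 0.0]]
```

Call:
arm_command(increments=[[[0.09, 0.02, 1.0], 0], [[0.09, 0.02, 2.0], 0], [[0.09, 0.02, 3.0], 0], [[0.09, 0.02, 3.55], 0], [[0.09, 0.02, 3.6], 0]])

```text
time: 15.75
ee_pos: [0.5837, 0.0485, 0.0291]
tcp_rot: [179.6, 0.3, -6.9]
wrist_force: [0.2, 0.5, -0.8]
opening: 0.0123
```

```bash
python3 -c "
from h import *
s=snap('side','side18');t=snap('top','top18')
cv2.imwrite('pics/s18.png',cv2.resize(s['frame'][170:320,240:390,::-1],(600,600)))
for n,c in(('s',s),('t',t)):
  X=cop(c,(-30,30,-75,80),.02,.09)
  print(n,len(X))
  for a in range(-90,90,20):
    q=X[(X[:,1]>=a)&(X[:,1]<a+20)]
    if len(q)>2:print(a,len(q),np.percentile(q,[2,50,98],axis=0).round(0).tolist())
o=get_obs();print(o['ee_pos'],jinv(o['ee_pos']),o['opening'],o['wrist_force'])
"
```

```text
s 392
-90 4 [[-2.0, -72.0, 52.0], [-1.0, -71.0, 66.0], [-0.0, -70.0, 67.0]]
-70 153 [[-11.0, -69.0, 39.0], [-4.0, -64.0, 53.0], [6.0, -53.0, 61.0]]
-50 76 [[-5.0, -48.0, 24.0], [-1.0, -39.0, 56.0], [7.0, -30.0, 59.0]]
-30 79 [[-5.0, -29.0, 50.0], [-1.0, -20.0, 59.0], [7.0, -10.0, 63.0]]
-10 45 [[-18.0, -10.0, 57.0], [3.0, -4.0, 63.0], [10.0, 9.0, 81.0]]
30 3 [[-5.0, 37.0, 58.0], [-4.0, 39.0, 61.0], [-4.0, 40.0, 64.0]]
50 17 [[-11.0, 54.0, 52.0], [-3.0, 55.0, 64.0], [4.0, 62.0, 78.0]]
70 13 [[-0.0, 72.0, 35.0], [4.0, 74.0, 39.0], [11.0, 78.0, 44.0]]
t 203
10 34 [[-5.0, 16.0, 62.0], [-0.0, 24.0, 66.0], [7.0, 29.0, 69.0]]
30 68 [[-6.0, 30.0, 30.0], [0.0, 40.0, 68.0], [8.0, 50.0, 72.0]]
50 98 [[-11.0, 51.0, 67.0], [-1.0, 61.0, 75.0], [12.0, 69.0, 80.0]]
70 3 [[-3.0, 70.0, 74.0], [-1.0, 71.0, 75.0], [5.0, 71.0, 76.0]]
[0.58485345 0.04849003 0.03110188] [2.46778526 3.3154955 ] 0.012011707250700051 [-0.09848492  0.05259782 -0.76422091]
```

View pics/s18.png

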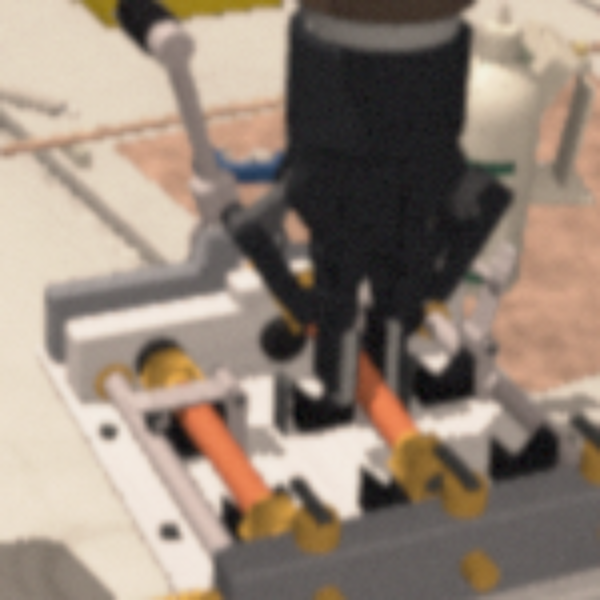

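Call:
arm_command(increments=[[[0, 0, 0.3], 0], [[0, 0, 0.56], 0], [[0, 0, 0.56], 0]])

```text
time: 16.15
ee_pos: [0.5845, 0.0484, 0.0164]
tcp_rot: [179.6, 0.1, -7.0]
wrist_force: [-0.1, -1.2, -1.5]
opening: 0.0121
```

Call:
arm_command(increments=[[[0, 0, 0.08], 0], [[0, 0, 0.12], 0], [[0, 0, 0.12], 0]], force=20)

```text
time: 16.45
ee_pos: [0.5844, 0.0483, 0.0134]
tcp_rot: [179.6, 0.1, -7.0]
wrist_force: [-0.3, -1.1, -0.9]
opening: 0.0124
```

Call:
arm_command(increments=[[[0, 0, 0.12], 0], [[0, 0, 0.16], 0], [[0, 0, 0.16], 0]])

```text
time: 16.75
ee_pos: [0.5846, 0.0486, 0.0105]
tcp_rot: [179.7, 0.1, -7.0]
wrist_force: [-3.7, 1.0, 8.8]
opening: 0.0122
```

Call:
arm_command(increments=[[[0, 0, 0.1], 0], [[0, 0, 0.16], 0], [[0, 0, 0.16], 0]])

```text
time: 17.05
ee_pos: [0.5852, 0.0489, 0.0082]
tcp_rot: [179.7, -0.0, -7.0]
wrist_force: [-4.7, 2.3, 11.7]
opening: 0.0123
```

```bash
python3 -c "
from h import *
s=snap('side','side19');t=snap('top','top19')
cv2.imwrite('pics/s19.png',cv2.resize(s['frame'][170:320,240:390,::-1],(600,600)))
for n,c in(('s',s),('t',t)):
  X=cop(c,(-30,30,-75,80),.02,.09)
  print(n,len(X))
  for a in range(-90,90,20):
    q=X[(X[:,1]>=a)&(X[:,1]<a+20)]
    if len(q)>2:print(a,len(q),np.percentile(q,[2,50,98],axis=0).round(0).tolist())
o=get_obs();print(o['ee_pos'],jinv(o['ee_pos']),o['opening'],o['wrist_force'])
"
```

```text
s 322
-70 106 [[-11.0, -68.0, 33.0], [-3.0, -59.0, 43.0], [8.0, -51.0, 45.0]]
-50 71 [[-8.0, -46.0, 23.0], [-2.0, -39.0, 39.0], [11.0, -30.0, 42.0]]
-30 72 [[-5.0, -30.0, 31.0], [-1.0, -20.0, 40.0], [7.0, -10.0, 43.0]]
-10 43 [[-26.0, -9.0, 39.0], [3.0, -4.0, 43.0], [11.0, 10.0, 82.0]]
10 6 [[-16.0, 10.0, 41.0], [-3.0, 11.0, 50.0], [10.0, 13.0, 83.0]]
50 15 [[-9.0, 52.0, 28.0], [1.0, 61.0, 50.0], [8.0, 68.0, 53.0]]
70 8 [[-7.0, 73.0, 25.0], [-4.0, 74.0, 29.0], [-0.0, 75.0, 34.0]]
t 197
10 32 [[-4.0, 17.0, 34.0], [0.0, 25.0, 42.0], [11.0, 30.0, 46.0]]
30 65 [[-4.0, 31.0, 31.0], [2.0, 40.0, 43.0], [11.0, 50.0, 47.0]]
50 92 [[-8.0, 51.0, 40.0], [2.0, 61.0, 48.0], [16.0, 70.0, 53.0]]
70 8 [[-3.0, 70.0, 42.0], [1.0, 71.0, 48.0], [9.0, 72.0, 49.0]]
[0.58515574 0.04884846 0.00824558] [2.72414067 3.7080923 ] 0.012413123732030896 [-4.34766848  2.06859143 11.76066647]
```

View pics/s19.png

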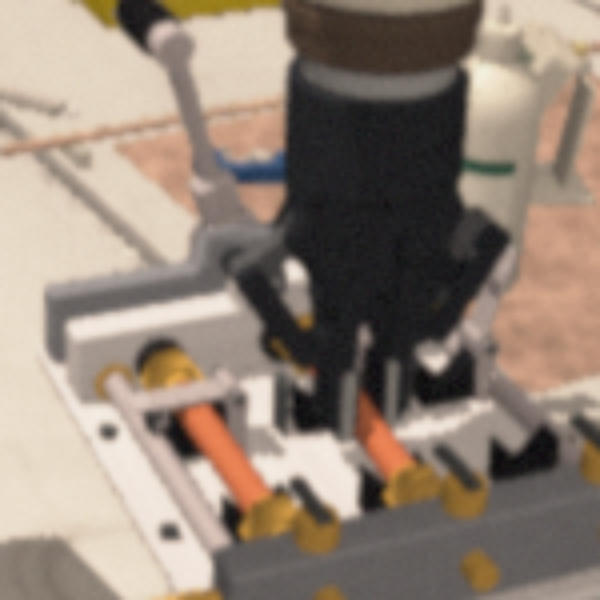

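Call:
arm_command(increments=[[[0, 0, 0], 0], [[0, 0, 0], 0], [[0, 0, 0], 0]], claw=0.3)

```text
time: 17.45
ee_pos: [0.5852, 0.0488, 0.0081]
tcp_rot: [179.7, -0.0, -7.0]
wrist_force: [-0.1, -0.8, -0.6]
opening: 0.0299
```

Call:
arm_command(increments=[[[0, 0, -0.4], 0], [[0, 0, -1.2], 0], [[0, 0, -2.5], 0], [[0, 0, -4], 0], [[0, 0, -4], 0]])

```text
time: 17.95
ee_pos: [0.5876, 0.0495, 0.1143]
tcp_rot: [179.8, -0.5, -7.0]
wrist_force: [1.0, 0.4, -0.3]
opening: 0.0297
```

```bash
python3 -c "
from h import *
s=snap('side','side20');t=snap('top','top20')
cv2.imwrite('pics/s20.png',cv2.resize(s['frame'][170:320,240:390,::-1],(600,600)))
for n,c in(('s',s),('t',t)):
  X=cop(c,(-30,30,-75,80),.02,.09)
  print(n,len(X))
  for a in range(-90,90,20):
    q=X[(X[:,1]>=a)&(X[:,1]<a+20)]
    if len(q)>2:print(a,len(q),np.percentile(q,[2,50,98],axis=0).round(0).tolist())
go(*J(61,36,0)[:2],.115,-7)
"
```

```text
s 574
-70 109 [[-11.0, -68.0, 31.0], [-4.0, -60.0, 42.0], [9.0, -51.0, 46.0]]
-50 65 [[-10.0, -47.0, 26.0], [-4.0, -38.0, 37.0], [6.0, -30.0, 41.0]]
-30 66 [[-6.0, -29.0, 29.0], [-3.0, -20.0, 38.0], [4.0, -11.0, 40.0]]
-10 64 [[-6.0, -10.0, 30.0], [-3.0, 0.0, 38.0], [5.0, 9.0, 41.0]]
10 73 [[-9.0, 11.0, 22.0], [-3.0, 22.0, 38.0], [11.0, 30.0, 41.0]]
30 74 [[-12.0, 31.0, 28.0], [-4.0, 41.0, 37.0], [11.0, 50.0, 41.0]]
50 115 [[-11.0, 51.0, 28.0], [-4.0, 57.0, 41.0], [12.0, 69.0, 46.0]]
70 8 [[-11.0, 70.0, 29.0], [-8.0, 72.0, 38.0], [3.0, 75.0, 44.0]]
t 370
-70 78 [[-11.0, -65.0, 36.0], [-1.0, -57.0, 42.0], [11.0, -50.0, 46.0]]
-50 52 [[-7.0, -50.0, 31.0], [-0.0, -42.0, 39.0], [7.0, -33.0, 42.0]]
-10 28 [[-6.0, -1.0, 35.0], [-1.0, 5.0, 38.0], [6.0, 10.0, 41.0]]
10 55 [[-6.0, 11.0, 34.0], [-1.0, 20.0, 38.0], [7.0, 29.0, 42.0]]
30 64 [[-7.0, 30.0, 28.0], [-2.0, 39.0, 37.0], [8.0, 49.0, 41.0]]
50 83 [[-10.0, 50.0, 36.0], [-1.0, 61.0, 42.0], [10.0, 69.0, 46.0]]
70 10 [[-8.0, 70.0, 39.0], [-0.0, 71.0, 41.0], [6.0, 73.0, 47.0]]
from [0.5859 0.0493 0.1094] [ 1.797e+02 -1.000e-01 -7.000e+00] rows needed 2 d [ 2.31 -1.27 -0.22] turn 0.01
[[[1.15, -0.63, -0.11], 0.0], [[2.31, -1.27, -0.22], 0.01]]
```

View pics/s20.png

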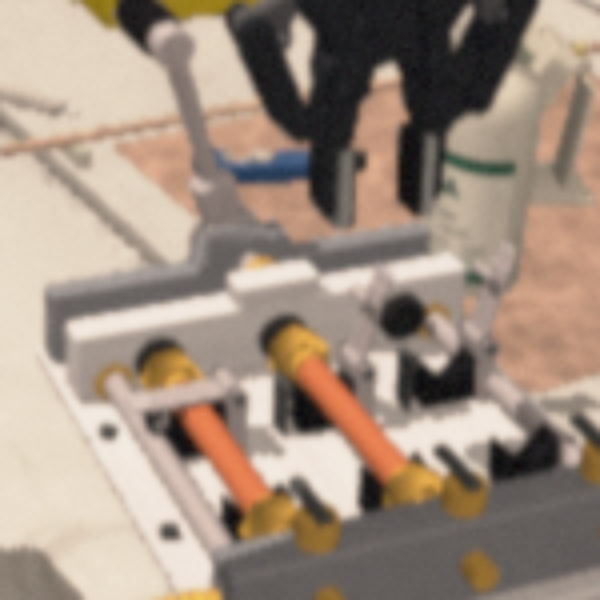

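Call:
arm_command(increments=[[[1.0, -0.6, -0.3], 0], [[2.31, -1.27, -0.2], 0], [[2.31, -1.27, -0.2], 0], [[2.31, -1.27, -0.2], 0]], claw=1)

```text
time: 18.45
ee_pos: [0.6465, 0.074, 0.1121]
tcp_rot: [179.7, 0.1, -6.9]
wrist_force: [0.0, -0.5, -0.2]
opening: 0.0001
```

```bash
python3 -c "
from h import *
go(*J(61,36,0)[:2],.045,-7,n=3)
"
```

```text
from [0.6465 0.074  0.1121] [ 1.797e+02  1.000e-01 -6.900e+00] rows needed 2 d [ 0.02 -0.01  2.68] turn 0.01
[[[0.01, -0.0, 0.89], 0.0], [[0.01, -0.01, 1.79], 0.01], [[0.02, -0.01, 2.68], 0.01]]
```

Call:
arm_command(increments=[[[0, 0, 1.0], 0], [[0, 0, 2.0], 0], [[0, 0, 2.65], 0], [[0, 0, 2.65], 0]])

```text
time: 18.85
ee_pos: [0.6439, 0.073, 0.0431]
tcp_rot: [179.6, 0.3, -7.0]
wrist_force: [-0.7, 0.6, 0.3]
opening: -0.0003
```

```bash
python3 -c "
from h import *
s=snap('side','side21')
cv2.imwrite('pics/s21.png',cv2.resize(s['frame'][170:320,240:390,::-1],(600,600)))
go(*J(-6,36,0)[:2],.045,-7,n=4)
"
```

```text
from [0.6449 0.0732 0.045 ] [179.6   0.2  -7. ] rows needed 2 d [-2.6  -0.04  0.01] turn 0.01
[[[-0.65, -0.01, 0.0], 0.0], [[-1.3, -0.02, 0.0], 0.0], [[-1.95, -0.03, 0.01], 0.01], [[-2.6, -0.04, 0.01], 0.01]]
```

View pics/s21.png

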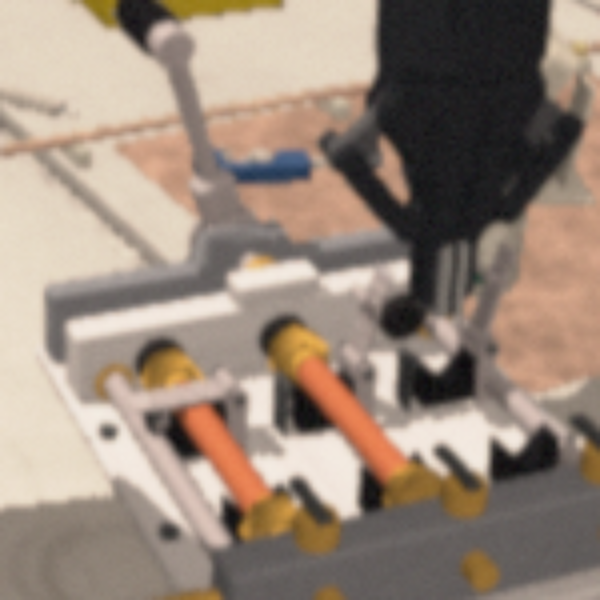

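Call:
arm_command(increments=[[[-0.6, -0.04, 0], 0], [[-1.2, -0.04, 0], 0], [[-1.8, -0.04, 0], 0], [[-2.3, -0.04, 0], 0], [[-2.6, -0.04, 0], 0]])

```text
time: 19.4
ee_pos: [0.5806, 0.082, 0.0472]
tcp_rot: [179.7, 0.0, -7.0]
wrist_force: [10.0, -1.2, -7.1]
opening: 0.0001
```

```bash
python3 -c "
from h import *
print(get_obs()['wrist_force'])
go(*J(-14,36,0)[:2],.025,-7,n=3)
"
```

```text
[ 9.99536823 -1.19268565 -7.11138625]
from [0.5806 0.082  0.0472] [179.7   0.   -7. ] rows needed 1 d [-0.32 -0.    0.89] turn 0.01
[[[-0.11, -0.0, 0.3], 0.0], [[-0.22, -0.0, 0.59], 0.01], [[-0.32, -0.0, 0.89], 0.01]]
```

```bash
python3 -c "
from h import *
s=snap('side','side22');print(get_obs()['wrist_force'],get_obs()['ee_pos'])
cv2.imwrite('pics/s22.png',cv2.resize(s['frame'][170:320,240:390,::-1],(600,600)))
"
```

```text
[ 5.58093608  0.17582863 -1.79462478] [0.58062794 0.08202366 0.04691294]
```

View pics/s22.png

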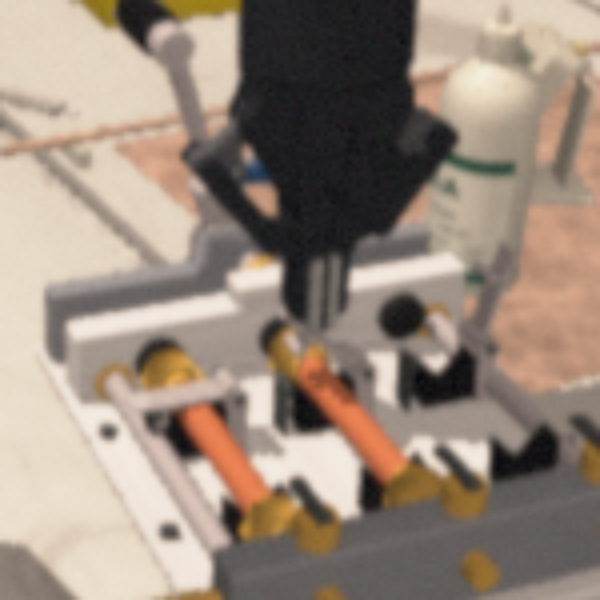

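Strap 2 is over the tube under the finger, same as before; press on.

Call:
arm_command(increments=[[[-0.12, 0, 0.3], 0], [[-0.24, 0, 0.6], 0], [[-0.32, 0, 0.85], 0], [[-0.32, 0, 0.85], 0]])

```text
time: 19.85
ee_pos: [0.5723, 0.0828, 0.0248]
tcp_rot: [179.6, 0.0, -7.0]
wrist_force: [1.5, -0.6, -0.4]
opening: -0.0001
```

Call:
arm_command(increments=[[[0, 0, 0.06], 0], [[0, 0, 0.06], 0]])

```text
time: 20.05
ee_pos: [0.5724, 0.0828, 0.0243]
tcp_rot: [179.7, 0.0, -7.0]
wrist_force: [-2.5, -0.4, 9.9]
opening: 0.0004
```

Call:
arm_command(increments=[[[0, 0, 0.06], 0], [[0, 0, 0.06], 0]])

```text
time: 20.25
ee_pos: [0.5725, 0.0829, 0.0241]
tcp_rot: [179.7, -0.0, -7.0]
wrist_force: [-4.4, 0.3, 11.8]
opening: -0.0003
```

Call:
arm_command(increments=[[[0, 0, 0.08], 0], [[0, 0, 0.08], 0]])

```text
time: 20.45
ee_pos: [0.5725, 0.0829, 0.024]
tcp_rot: [179.7, -0.1, -7.0]
wrist_force: [-7.3, 0.8, 16.5]
opening: -0.0003
```

Call:
arm_command(increments=[[[0, 0, -0.5], 0], [[0, 0, -2], 0], [[0, 0, -3.5], 0], [[0, 0, -3.5], 0]])

```text
time: 20.85
ee_pos: [0.5745, 0.0836, 0.1171]
tcp_rot: [179.8, -0.4, -7.0]
wrist_force: [0.8, -0.5, 0.1]
opening: 0.0002
```

```bash
python3 -c "
from h import *
s=snap('side','side23');print(get_obs()['wrist_force'],get_obs()['ee_pos'])
cv2.imwrite('pics/s23.png',cv2.resize(s['frame'][170:320,240:390,::-1],(600,600)))
P,m=cloud(s);Jx=jinv(P);z=P[...,2]*1e3
q=m&(abs(Jx[...,1]-36)<9)&(z>20)&(z<80)
for a in range(-100,30,4):
  k=q&(Jx[...,0]>=a)&(Jx[...,0]<a+4)
  if k.sum():print(a,k.sum(),np.percentile(z[k],[50,95]).round(0))
"
```

```text
[-0.21719373 -0.11592779 -1.30025213] [0.57372632 0.08353331 0.1143249 ]
-96 8 [44. 45.]
-92 21 [27. 45.]
-88 39 [33. 45.]
-84 23 [40. 44.]
-80 22 [42. 45.]
-76 32 [32. 44.]
-72 32 [33. 44.]
-68 21 [40. 44.]
-64 14 [43. 44.]
-60 13 [43. 44.]
-56 15 [43. 44.]
-52 28 [43. 48.]
-48 13 [46. 48.]
-44 5 [45. 46.]
-32 6 [44. 45.]
-28 9 [44. 45.]
-24 44 [33. 44.]
-20 16 [42. 44.]
-16 27 [34. 45.]
-12 27 [33. 44.]
-8 34 [32. 45.]
-4 17 [42. 44.]
0 12 [43. 44.]
4 8 [44. 44.]
8 13 [43. 45.]
12 27 [42. 45.]
16 13 [46. 49.]
20 2 [36. 44.]
```

View pics/s23.png

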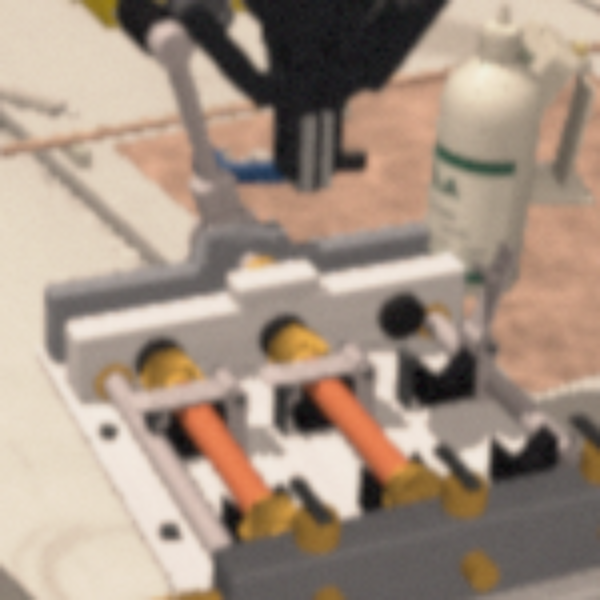

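```bash
cat >> h.py <<'E'
def handle(c,zmin=.10):
    P,m=cloud(c);Jx=jinv(P);f=c['frame'].astype(int)
    s=m&(f.max(-1)<60)&(Jx[...,1]>162)&(Jx[...,1]<208)&(P[...,2]>zmin)&(P[...,2]<.19)&(abs(Jx[...,0])<130)
    return np.c_[Jx[s],P[s][:,2]*1e3]
E
python3 -c "
from h import *
for n in('side20','side23','side0','top20'):
  X=handle(load(n));print(n,len(X),np.percentile(X,[3,50,97],axis=0).round(1).tolist())
go(*J(-20,100,0)[:2],.24,-7)
"
```

```text
side20 73 [[-45.1, 163.0, 163.7], [-40.9, 175.0, 172.4], [-31.7, 193.8, 176.3]]
side23 77 [[-44.7, 162.7, 163.4], [-40.9, 174.4, 172.2], [-31.5, 191.4, 176.0]]
side0 76 [[-38.5, 162.6, 164.2], [-35.1, 175.8, 173.7], [-25.9, 192.1, 177.8]]
top20 263 [[-45.1, 163.4, 166.9], [-36.3, 183.1, 173.2], [-25.1, 203.1, 177.1]]
from [0.5737 0.0835 0.1143] [179.7  -0.3  -7. ] rows needed 4 d [-0.26 -2.51 -5.04] turn 0.01
[[[-0.07, -0.63, -1.26], 0.0], [[-0.13, -1.25, -2.52], 0.0], [[-0.2, -1.88, -3.78], 0.01], [[-0.26, -2.51, -5.04], 0.01]]
```

Call:
arm_command(increments=[[[0, 0, -1.5], 0], [[-0.1, -0.3, -3.2], 0], [[-0.2, -1.3, -4.6], 0], [[-0.26, -2.4, -5.04], 0], [[-0.26, -2.51, -5.04], 0]], claw=0.1, force=20)

```text
time: 21.4
ee_pos: [0.5747, 0.1496, 0.2408]
tcp_rot: [179.8, -0.3, -6.8]
wrist_force: [0.1, -0.5, -1.1]
opening: 0.0384
```

```bash
python3 -c "
from h import *
go(*J(-35,185,0)[:2],.22,-7)
"
```

```text
from [0.5747 0.1496 0.2408] [179.8  -0.3  -6.8] rows needed 2 d [-0.6  -3.31  0.82] turn 0.03
[[[-0.3, -1.65, 0.41], 0.01], [[-0.6, -3.31, 0.82], 0.03]]
```

Call:
arm_command(increments=[[[-0.3, -1.6, 0.4], 0], [[-0.6, -3.3, 0.8], 0], [[-0.6, -3.3, 0.8], 0], [[-0.6, -3.3, 0.8], 0]])

```text
time: 21.8
ee_pos: [0.569, 0.2333, 0.2182]
tcp_rot: [179.7, -0.1, -6.7]
wrist_force: [0.1, -1.2, -0.9]
opening: 0.0385
```

```bash
python3 -c "
from h import *
s=snap('side','side24')
cv2.imwrite('pics/s24.png',cv2.resize(s['frame'][80:260,220:400,::-1],(600,600)))
go(*J(-35,185,0)[:2],.127,-7)
"
```

```text
from [0.5693 0.2326 0.2191] [179.7  -0.2  -6.8] rows needed 3 d [ 0.   -0.05  3.68] turn 0.03
[[[0.0, -0.02, 1.23], 0.01], [[0.0, -0.03, 2.45], 0.02], [[0.0, -0.05, 3.68], 0.03]]
```

View pics/s24.png

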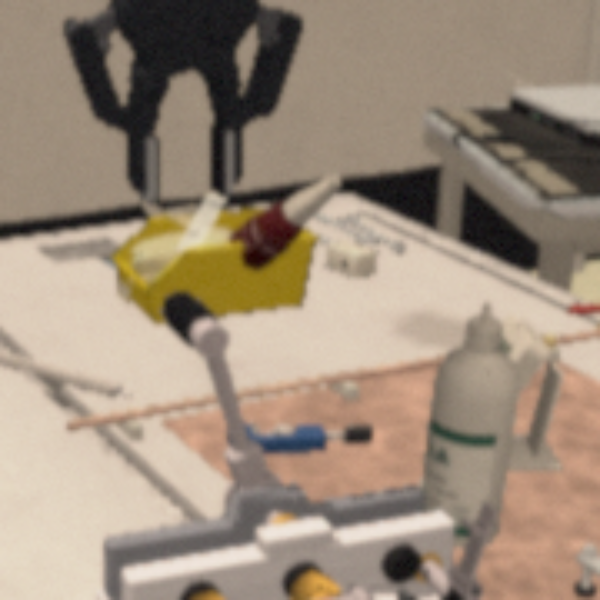

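Call:
arm_command(increments=[[[0, -0.05, 0.8], 0], [[0, -0.05, 1.6], 0], [[0, -0.05, 2.4], 0], [[0, -0.05, 2.4], 0]])

```text
time: 22.25
ee_pos: [0.5688, 0.2315, 0.1562]
tcp_rot: [179.6, 0.0, -6.9]
wrist_force: [-0.2, -0.7, 0.5]
opening: 0.0382
```

```bash
python3 -c "
from h import *
s=snap('side','side25')
cv2.imwrite('pics/s25.png',cv2.resize(s['frame'][110:230,220:340,::-1],(600,600)))
print(get_obs()['wrist_force'])
go(*J(-35,184,0)[:2],.127,-7)
"
```

```text
[-0.27657203 -0.73495846  1.20633481]
from [0.5692 0.2319 0.1581] [ 1.796e+02 -1.000e-01 -6.900e+00] rows needed 1 d [ 0.01 -0.03  1.25] turn 0.02
[[[0.01, -0.03, 1.25], 0.02]]
```

View pics/s25.png

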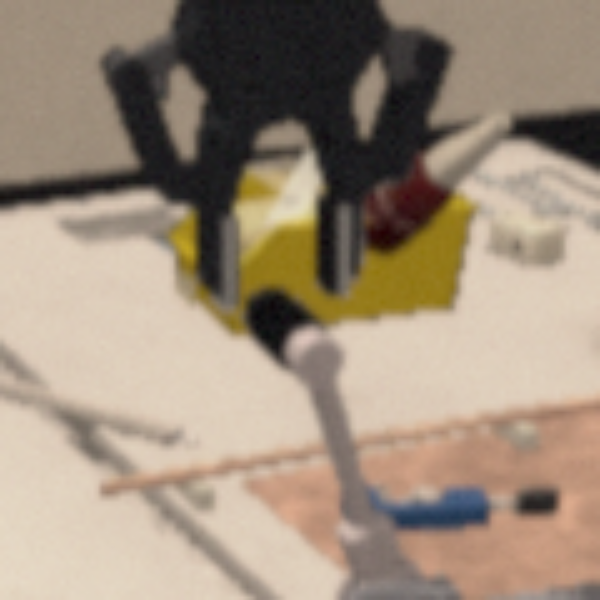

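Call:
arm_command(increments=[[[0, -0.03, 0.6], 0], [[0, -0.03, 1.2], 0], [[0, -0.03, 1.25], 0], [[0, -0.03, 1.25], 0]])

```text
time: 22.7
ee_pos: [0.5696, 0.232, 0.1281]
tcp_rot: [179.7, -0.1, -6.9]
wrist_force: [0.0, -0.6, 0.2]
opening: 0.0384
```

Call:
arm_command(increments=[[[0, 0, 0], 0], [[0, 0, 0], 0], [[0, 0, 0], 0]], claw=0.36)

```text
time: 23.0
ee_pos: [0.5701, 0.2321, 0.1289]
tcp_rot: [179.7, -0.2, -6.9]
wrist_force: [0.6, -0.3, 0.7]
opening: 0.0277
```

```bash
python3 -c "
from h import *
s=snap('side','side26')
cv2.imwrite('pics/s26.png',cv2.resize(s['frame'][110:230,220:340,::-1],(600,600)))
o=get_obs();print(o['wrist_force'],jinv(o['ee_pos']),o['ee_pos'],o['opening'])
for f in (0.3,.5,.7,.85,.93,.3,0,-.3,-.6,-.8):
  p=J(-118*np.sin(f),184,50+118*np.cos(f)-36);print(f,p.round(4),np.hypot(p[0],p[1]))
"
```

```text
[1.80469912 0.30348115 0.05874788] [-34.58500664 183.77313379] [0.5700691  0.23211817 0.12871007] 0.027477568836134232
0.3 [0.5698 0.2324 0.1267] 0.6153746295179867
0.5 [0.5483 0.235  0.1176] 0.5965228565997764
0.7 [0.529  0.2374 0.1043] 0.5797996442393413
0.85 [0.5164 0.2389 0.0919] 0.569027584894689
0.93 [0.5105 0.2397 0.0845] 0.5639893979171885
0.3 [0.5698 0.2324 0.1267] 0.6153746295179867
0 [0.6044 0.2281 0.132 ] 0.6460425150531682
-0.3 [0.639  0.2239 0.1267] 0.6771173862455788
-0.6 [0.6706 0.22   0.1114] 0.7057251435782865
-0.8 [0.6884 0.2178 0.0962] 0.722075706833369
```

View pics/s26.png

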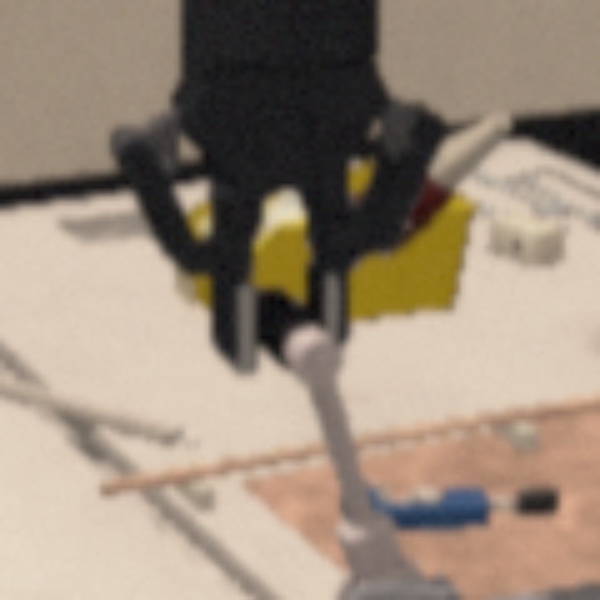

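```bash
python3 -c "
from h import *
t=load('top20');t=load('top0');P,m=cloud(t)
for lo,hi in((.03,.09),(.09,.125),(.125,.17)):
  s=m&(P[...,2]>lo)&(P[...,2]<hi)&(np.hypot(P[...,0]-.735,P[...,1]-.175)<.06)
  X=P[s];print(lo,len(X),np.percentile(X,[2,50,98],axis=0).round(3).tolist())
t=load('side0');P,m=cloud(t)
for lo,hi in((.03,.09),(.09,.125),(.125,.17)):
  s=m&(P[...,2]>lo)&(P[...,2]<hi)&(np.hypot(P[...,0]-.735,P[...,1]-.175)<.06)
  X=P[s];print(lo,len(X),np.percentile(X,[2,50,98],axis=0).round(3).tolist())
f=load('top0')['frame'][110:220,240:400,::-1]
cv2.imwrite('pics/bt.png',cv2.resize(f,(800,550)))
"
```

```text
0.03 313 [[0.678, 0.137, 0.031], [0.72, 0.173, 0.054], [0.737, 0.204, 0.089]]
0.09 271 [[0.719, 0.152, 0.092], [0.727, 0.178, 0.115], [0.762, 0.202, 0.125]]
0.125 306 [[0.726, 0.158, 0.125], [0.741, 0.177, 0.131], [0.759, 0.195, 0.16]]
0.03 722 [[0.68, 0.148, 0.032], [0.726, 0.158, 0.057], [0.761, 0.186, 0.089]]
0.09 416 [[0.72, 0.146, 0.091], [0.731, 0.155, 0.109], [0.763, 0.184, 0.125]]
0.125 252 [[0.727, 0.154, 0.125], [0.742, 0.165, 0.135], [0.759, 0.185, 0.162]]
```

View pics/bt.png

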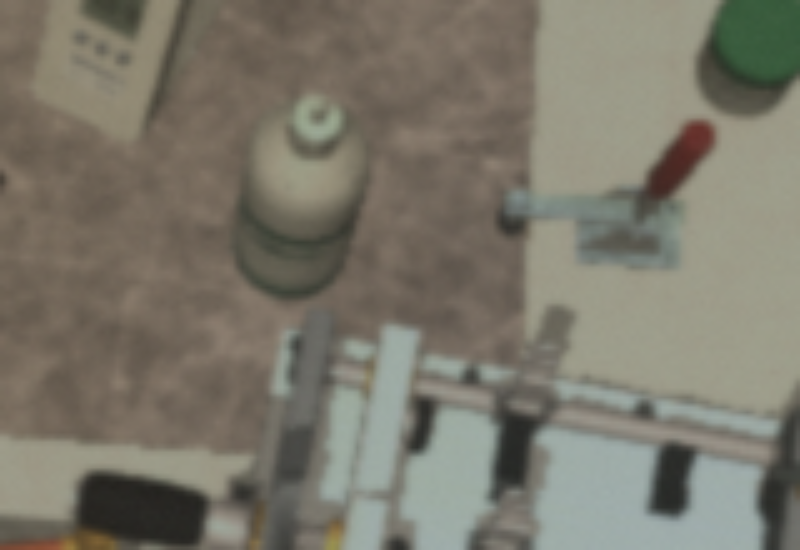

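```bash
cat >> h.py <<'E'
def arc(f0,f1,n=5,off=36,y=184):
    o=get_obs();p=o['ee_pos']
    from scipy.spatial.transform import Rotation as Ro
    R=Ro.from_euler('xyz',o['tcp_rot'],degrees=True).as_matrix()
    t=-((-7-o['tcp_rot'][2]+180)%360-180)/6
    print([[[*[round(float(q),2) for q in R.T@(J(-118*np.sin(f),y,50+118*np.cos(f)-off)-p)/.025]],round(float(t),2)] for f in np.linspace(f0,f1,n+1)[1:]])
    j=jinv(p);print('phi',np.arctan2(-j[0],p[2]*1e3+off-50).round(3),'rad',np.hypot(j[0],p[2]*1e3+off-50).round(1),o['wrist_force'].round(1),o['opening'],o['tcp_rot'].round(1))
E
python3 -c "
from h import *
arc(.3,.93)"
```

```text
[[[-0.57, -0.01, 0.29], 0.01], [[-1.09, -0.01, 0.57], 0.01], [[-1.58, -0.02, 0.91], 0.01], [[-2.02, -0.02, 1.31], 0.01], [[-2.41, -0.02, 1.76], 0.01]]
phi 0.293 rad 119.8 [1.8 0.3 0.1] 0.027477568836134232 [179.7  -0.2  -6.9]
```

Call:
arm_command(increments=[[[-0.57, -0.01, 0.27], 0], [[-1.09, -0.01, 0.56], 0], [[-1.58, -0.02, 0.91], 0], [[-2.02, -0.02, 1.31], 0], [[-2.41, -0.02, 1.76], 0]])

```text
time: 23.55
ee_pos: [0.5109, 0.2394, 0.0849]
tcp_rot: [179.7, -0.3, -7.0]
wrist_force: [4.4, -2.8, 0.9]
opening: 0.0276
```

```bash
python3 -c "
from h import *
s=snap('side','side27')
cv2.imwrite('pics/s27.png',cv2.resize(s['frame'][130:330,200:400,::-1],(600,600)))
arc(.93,.93,1)
arc(.93,.2)"
```

```text
[[[0.06, -0.02, -0.07], 0.01]]
phi 0.949 rad 118.2 [ 3.4  2.2 -2. ] 0.02718546495684455 [ 1.796e+02 -1.000e-01 -6.900e+00]
[[[0.51, -0.01, -0.59], 0.01], [[1.03, -0.01, -1.03], 0.01], [[1.62, -0.01, -1.4], 0.01], [[2.25, -0.0, -1.68], 0.01], [[2.91, -0.0, -1.86], 0.01]]
phi 0.949 rad 118.2 [ 3.4  2.2 -2. ] 0.02718546495684455 [ 1.796e+02 -1.000e-01 -6.900e+00]
```

View pics/s27.png

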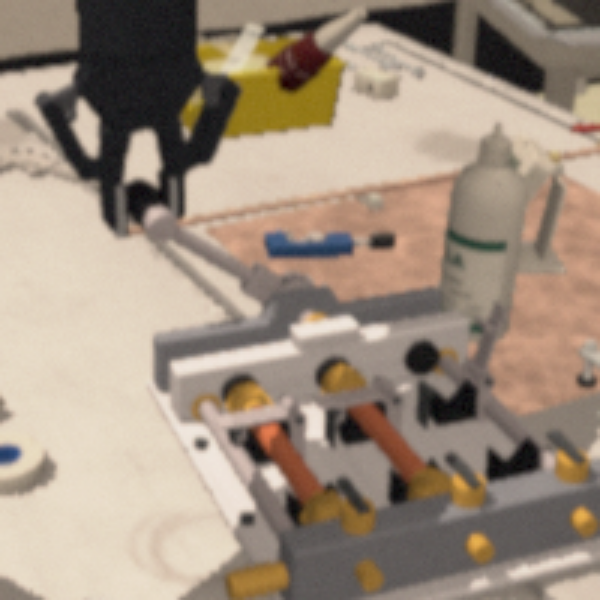

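Call:
arm_command(increments=[[[0.51, -0.01, -0.59], 0], [[1.03, -0.01, -1.03], 0], [[1.62, -0.01, -1.4], 0], [[2.25, 0, -1.68], 0], [[2.91, 0, -1.86], 0]])

```text
time: 24.1
ee_pos: [0.5816, 0.231, 0.1306]
tcp_rot: [179.6, -0.1, -6.9]
wrist_force: [-1.8, 0.4, 0.0]
opening: 0.0268
```

```bash
python3 -c "
from h import *
arc(.2,-.53)"
```

```text
[[[0.67, 0.0, -0.05], 0.01], [[1.35, 0.0, -0.03], 0.01], [[2.03, 0.0, 0.08], 0.01], [[2.69, 0.0, 0.29], 0.01], [[3.31, 0.0, 0.6], 0.01]]
phi 0.195 rad 118.8 [-1.8  0.4  0. ] 0.026802541660165727 [ 1.796e+02 -1.000e-01 -6.900e+00]
```

Call:
arm_command(increments=[[[0.67, 0, -0.05], 0], [[1.35, 0, -0.03], 0], [[2.03, 0, 0.08], 0], [[2.69, 0, 0.29], 0], [[3.31, 0, 0.6], 0]])

```text
time: 24.6
ee_pos: [0.6645, 0.221, 0.1161]
tcp_rot: [179.7, -0.1, -6.9]
wrist_force: [-0.6, 1.0, 0.3]
opening: 0.027
```

```bash
python3 -c "
from h import *
s=snap('side','side28')
cv2.imwrite('pics/s28.png',cv2.resize(s['frame'][130:330,200:400,::-1],(600,600)))
arc(-.53,.2)"
```

```text
[[[-0.7, -0.01, -0.39], 0.01], [[-1.36, -0.01, -0.6], 0.01], [[-2.04, -0.01, -0.72], 0.01], [[-2.72, -0.01, -0.73], 0.01], [[-3.41, -0.01, -0.64], 0.01]]
phi -0.555 rad 117.3 [-1.2 -1.5 -2.2] 0.027169431584115975 [ 1.796e+02 -1.000e-01 -6.900e+00]
```

View pics/s28.png

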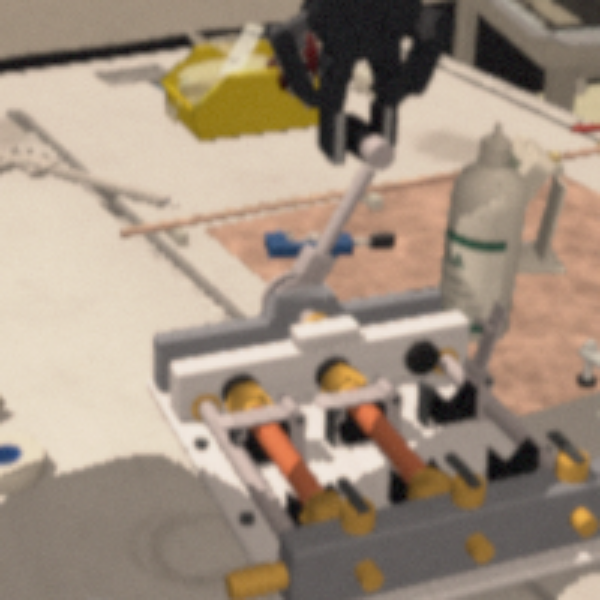

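Call:
arm_command(increments=[[[-0.7, 0, -0.39], 0], [[-1.36, 0, -0.6], 0], [[-2.04, 0, -0.72], 0], [[-2.72, 0, -0.73], 0], [[-3.41, 0, -0.64], 0]])

```text
time: 25.15
ee_pos: [0.5811, 0.2303, 0.1307]
tcp_rot: [179.6, -0.2, -7.0]
wrist_force: [3.6, -2.7, 0.6]
opening: 0.0278
```

```bash
python3 -c "
from h import *
arc(.2,.93)"
```

```text
[[[-0.66, -0.03, 0.23], 0.0], [[-1.29, -0.03, 0.5], 0.0], [[-1.88, -0.04, 0.87], 0.0], [[-2.4, -0.04, 1.32], 0.0], [[-2.85, -0.04, 1.84], 0.0]]
phi 0.198 rad 119.1 [ 3.6 -2.7  0.6] 0.02778547561933137 [179.6  -0.2  -7. ]
```

Call:
arm_command(increments=[[[-0.66, -0.03, 0.2], 0], [[-1.29, -0.03, 0.5], 0], [[-1.88, -0.04, 0.87], 0], [[-2.4, -0.04, 1.32], 0], [[-2.85, -0.04, 1.84], 0]])

```text
time: 25.65
ee_pos: [0.5108, 0.2393, 0.0852]
tcp_rot: [179.6, -0.4, -7.0]
wrist_force: [4.7, -2.6, 0.0]
opening: 0.0277
```

```bash
python3 -c "
from h import *
arc(.93,.2)"
```

```text
[[[0.44, -0.01, -0.49], 0.0], [[0.97, -0.01, -0.94], 0.0], [[1.55, -0.0, -1.3], 0.0], [[2.18, -0.0, -1.58], 0.0], [[2.84, -0.0, -1.76], 0.0]]
phi 0.924 rad 118.1 [ 4.7 -2.6  0. ] 0.02768989125127312 [179.6  -0.4  -7. ]
```

Call:
arm_command(increments=[[[0.44, 0, -0.49], 0], [[0.97, 0, -0.94], 0], [[1.55, 0, -1.3], 0], [[2.18, 0, -1.58], 0], [[2.84, 0, -1.76], 0]])

```text
time: 26.15
ee_pos: [0.5809, 0.231, 0.1307]
tcp_rot: [179.6, -0.3, -7.0]
wrist_force: [-0.9, -0.7, 0.3]
opening: 0.0277
```

Call:
arm_command(increments=[[[0.67, 0, -0.05], 0], [[1.35, 0, -0.03], 0], [[2.03, 0, 0.08], 0], [[2.69, 0, 0.29], 0], [[3.31, 0, 0.6], 0]])

```text
time: 26.65
ee_pos: [0.6635, 0.2209, 0.1168]
tcp_rot: [179.6, -0.3, -7.0]
wrist_force: [-1.6, -0.2, 0.8]
opening: 0.0274
```

```bash
python3 -c "
from h import *
arc(-.53,.2)"
```

```text
[[[-0.61, 0.0, -0.27], 0.01], [[-1.26, 0.0, -0.48], 0.01], [[-1.94, 0.0, -0.6], 0.01], [[-2.63, 0.0, -0.62], 0.01], [[-3.31, 0.0, -0.53], 0.01]]
phi -0.525 rad 118.8 [-1.6 -0.2  0.8] 0.027390859154113885 [179.6  -0.3  -7. ]
```

Call:
arm_command(increments=[[[-0.61, 0, -0.27], 0], [[-1.26, 0, -0.48], 0], [[-1.94, 0, -0.6], 0], [[-2.63, 0, -0.62], 0], [[-3.31, 0, -0.53], 0]])

```text
time: 27.15
ee_pos: [0.5813, 0.2306, 0.1307]
tcp_rot: [179.6, -0.5, -7.0]
wrist_force: [2.8, -3.1, 1.2]
opening: 0.0276
```

Call:
arm_command(increments=[[[-0.66, -0.03, 0.2], 0], [[-1.29, -0.03, 0.5], 0], [[-1.88, -0.04, 0.87], 0], [[-2.4, -0.04, 1.32], 0], [[-2.85, -0.04, 1.84], 0]])

```text
time: 27.65
ee_pos: [0.5112, 0.2396, 0.0848]
tcp_rot: [179.6, -0.6, -7.0]
wrist_force: [4.7, -3.1, -0.1]
opening: 0.0277
```

Call:
arm_command(increments=[[[0.44, 0, -0.49], 0], [[0.97, 0, -0.94], 0], [[1.55, 0, -1.3], 0], [[2.18, 0, -1.58], 0], [[2.84, 0, -1.76], 0]])

```text
time: 28.15
ee_pos: [0.5811, 0.2313, 0.1307]
tcp_rot: [179.6, -0.6, -7.0]
wrist_force: [-0.9, 0.1, 0.5]
opening: 0.0273
```

Call:
arm_command(increments=[[[0.67, 0, -0.05], 0], [[1.35, 0, -0.03], 0], [[2.03, 0, 0.08], 0], [[2.69, 0, 0.29], 0], [[3.31, 0, 0.6], 0]])

```text
time: 28.65
ee_pos: [0.6637, 0.2212, 0.1172]
tcp_rot: [179.6, -0.6, -7.0]
wrist_force: [-1.5, 1.0, 0.9]
opening: 0.0275
```

```bash
python3 -c "
from h import *
s=snap('side','side29')
cv2.imwrite('pics/s29.png',cv2.resize(s['frame'][130:330,200:400,::-1],(600,600)))
arc(-.53,.2)"
```

```text
[[[-0.67, -0.0, -0.35], -0.01], [[-1.32, -0.0, -0.57], -0.01], [[-2.0, -0.0, -0.69], -0.01], [[-2.69, -0.0, -0.71], -0.01], [[-3.37, -0.0, -0.63], -0.01]]
phi -0.545 rad 117.8 [-1.6 -1.6 -2.1] 0.0272265230323788 [179.6  -0.6  -7. ]
```

View pics/s29.png

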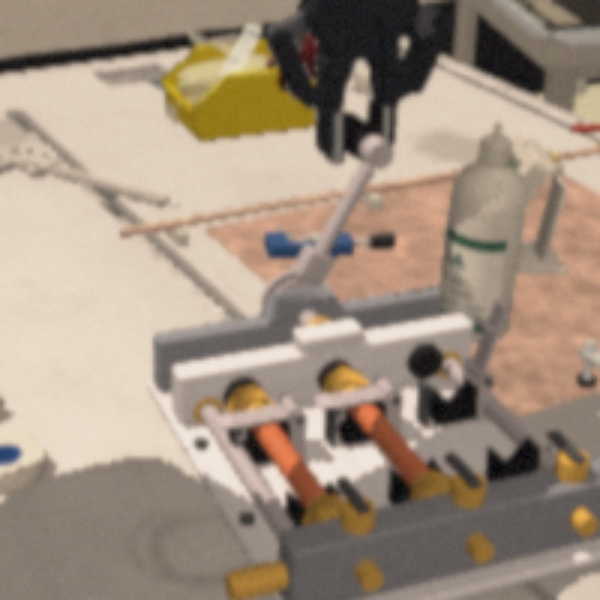

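Call:
arm_command(increments=[[[-0.67, 0, -0.35], 0], [[-1.32, 0, -0.57], 0], [[-2.0, 0, -0.69], 0], [[-2.69, 0, -0.71], 0], [[-3.37, 0, -0.63], 0]])

```text
time: 29.2
ee_pos: [0.5809, 0.2305, 0.1309]
tcp_rot: [179.6, -0.7, -7.1]
wrist_force: [3.6, -3.2, 0.8]
opening: 0.0276
```

Call:
arm_command(increments=[[[-0.66, -0.03, 0.2], 0], [[-1.29, -0.03, 0.5], 0], [[-1.88, -0.04, 0.87], 0], [[-2.4, -0.04, 1.32], 0], [[-2.85, -0.04, 1.84], 0]])

```text
time: 29.7
ee_pos: [0.5107, 0.2394, 0.0848]
tcp_rot: [179.6, -0.8, -7.1]
wrist_force: [4.9, -3.2, -1.0]
opening: 0.0276
```

Call:
arm_command(increments=[[[0.44, 0, -0.49], 0], [[0.97, 0, -0.94], 0], [[1.55, 0, -1.3], 0], [[2.18, 0, -1.58], 0], [[2.84, 0, -1.76], 0]])

```text
time: 30.2
ee_pos: [0.5801, 0.2311, 0.1311]
tcp_rot: [179.6, -0.8, -7.1]
wrist_force: [-0.2, -0.2, 1.1]
opening: 0.0278
```

Call:
arm_command(increments=[[[0.67, 0, -0.05], 0], [[1.35, 0, -0.03], 0], [[2.03, 0, 0.08], 0], [[2.69, 0, 0.29], 0], [[3.31, 0, 0.6], 0]])

```text
time: 30.7
ee_pos: [0.6624, 0.221, 0.118]
tcp_rot: [179.6, -0.8, -7.1]
wrist_force: [-2.0, 1.5, 1.1]
opening: 0.0274
```

```bash
python3 -c "
from h import *
arc(-.53,.2)"
```

```text
[[[-0.57, 0.0, -0.23], -0.01], [[-1.22, 0.0, -0.45], -0.01], [[-1.9, 0.01, -0.57], -0.01], [[-2.58, 0.01, -0.59], -0.01], [[-3.27, 0.01, -0.51], -0.01]]
phi -0.512 rad 119.3 [-2.   1.5  1.1] 0.027393416987269867 [179.6  -0.8  -7.1]
```

Call:
arm_command(increments=[[[-0.57, 0, -0.23], 0], [[-1.22, 0, -0.45], 0], [[-1.9, 0, -0.57], 0], [[-2.58, 0, -0.59], 0], [[-3.27, 0, -0.51], 0]])

```text
time: 31.2
ee_pos: [0.5809, 0.2309, 0.1308]
tcp_rot: [179.6, -1.0, -7.1]
wrist_force: [3.4, -2.6, 1.2]
opening: 0.0273
```

Call:
arm_command(increments=[[[-0.66, -0.03, 0.2], 0], [[-1.29, -0.03, 0.5], 0], [[-1.88, -0.04, 0.87], 0], [[-2.4, -0.04, 1.32], 0], [[-2.85, -0.04, 1.84], 0]])

```text
time: 31.7
ee_pos: [0.5109, 0.2399, 0.0843]
tcp_rot: [179.6, -1.1, -7.1]
wrist_force: [4.7, -2.1, 0.7]
opening: 0.0272
```

Call:
arm_command(increments=[[[0.44, 0, -0.49], 0], [[0.97, 0, -0.94], 0], [[1.55, 0, -1.3], 0], [[2.18, 0, -1.6], 0], [[2.86, 0, -1.8], 0]])

```text
time: 32.2
ee_pos: [0.5805, 0.2314, 0.1319]
tcp_rot: [179.6, -1.1, -7.1]
wrist_force: [-2.6, -0.2, 0.6]
opening: 0.0272
```

Call:
arm_command(increments=[[[0.67, 0, -0.05], 0], [[1.35, 0, -0.03], 0], [[2.03, 0, 0.06], 0], [[2.69, 0, 0.26], 0], [[3.33, 0, 0.58], 0]])

```text
time: 32.7
ee_pos: [0.6634, 0.2213, 0.1199]
tcp_rot: [179.6, -1.1, -7.1]
wrist_force: [-1.2, -0.2, -0.1]
opening: 0.0276
```

```bash
python3 -c "
from h import *
s=snap('side','side30')
cv2.imwrite('pics/s30.png',cv2.resize(s['frame'][130:330,200:400,::-1],(600,600)))
arc(-.53,.2)"
```

```text
[[[-0.66, -0.0, -0.25], -0.02], [[-1.31, -0.0, -0.47], -0.02], [[-1.99, 0.0, -0.6], -0.02], [[-2.67, 0.0, -0.63], -0.02], [[-3.36, 0.0, -0.55], -0.02]]
phi -0.531 rad 119.9 [-1.6 -1.4 -2.3] 0.027486213603307125 [179.6  -1.   -7.1]
```

View pics/s30.png

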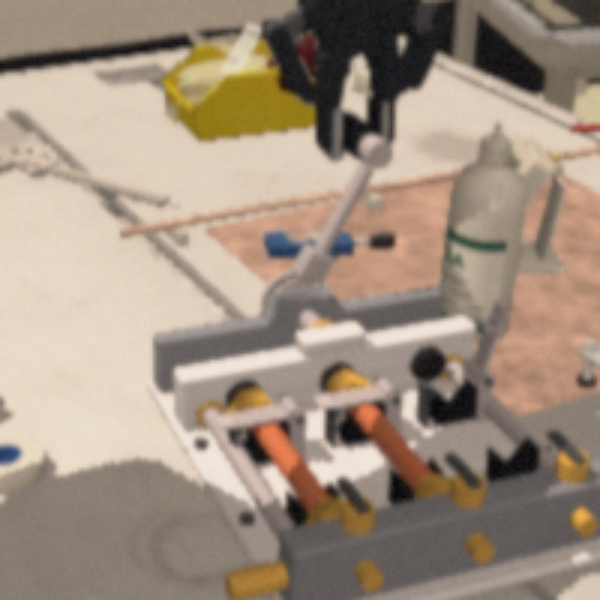

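Continue strokes.

Call:
arm_command(increments=[[[-0.66, 0, -0.25], 0], [[-1.31, 0, -0.47], 0], [[-1.99, 0, -0.6], 0], [[-2.67, 0, -0.63], 0], [[-3.36, 0, -0.55], 0]])

```text
time: 33.25
ee_pos: [0.5806, 0.2306, 0.1309]
tcp_rot: [179.5, -1.2, -7.1]
wrist_force: [3.2, -3.6, -0.1]
opening: 0.0274
```

Call:
arm_command(increments=[[[-0.66, -0.03, 0.2], 0], [[-1.29, -0.03, 0.5], 0], [[-1.88, -0.04, 0.87], 0], [[-2.4, -0.04, 1.32], 0], [[-2.85, -0.04, 1.82], 0]])

```text
time: 33.75
ee_pos: [0.5104, 0.2396, 0.0847]
tcp_rot: [179.5, -1.3, -7.2]
wrist_force: [6.2, -3.3, -0.1]
opening: 0.0274
```

Call:
arm_command(increments=[[[0.44, 0, -0.49], 0], [[0.97, 0, -0.94], 0], [[1.55, 0, -1.3], 0], [[2.18, 0, -1.6], 0], [[2.86, 0, -1.78], 0]])

```text
time: 34.25
ee_pos: [0.5797, 0.2312, 0.1322]
tcp_rot: [179.5, -1.3, -7.1]
wrist_force: [-1.5, -0.2, 0.7]
opening: 0.0273
```

Call:
arm_command(increments=[[[0.67, 0, -0.05], 0], [[1.35, 0, -0.03], 0], [[2.03, 0, 0.08], 0], [[2.69, 0, 0.3], 0], [[3.33, 0, 0.62], 0]])

```text
time: 34.75
ee_pos: [0.6624, 0.221, 0.1195]
tcp_rot: [179.6, -1.3, -7.1]
wrist_force: [-1.9, 1.0, 0.8]
opening: 0.0273
```

```bash
python3 -c "
from h import *
arc(-.53,.2)"
```

```text
[[[-0.56, 0.0, -0.17], -0.02], [[-1.21, 0.0, -0.39], -0.02], [[-1.89, 0.01, -0.52], -0.02], [[-2.58, 0.01, -0.55], -0.02], [[-3.26, 0.01, -0.48], -0.02]]
phi -0.506 rad 120.6 [-1.9  1.   0.8] 0.027260597446607082 [179.6  -1.3  -7.1]
```

Call:
arm_command(increments=[[[-0.56, 0, -0.17], 0], [[-1.21, 0, -0.39], 0], [[-1.89, 0, -0.52], 0], [[-2.58, 0, -0.55], 0], [[-3.26, 0, -0.48], 0]])

```text
time: 35.25
ee_pos: [0.5807, 0.2308, 0.1309]
tcp_rot: [179.6, -1.5, -7.1]
wrist_force: [4.0, -3.3, 0.9]
opening: 0.0273
```

Call:
arm_command(increments=[[[-0.66, -0.03, 0.2], 0], [[-1.29, -0.03, 0.5], 0], [[-1.88, -0.04, 0.87], 0], [[-2.4, -0.04, 1.32], 0], [[-2.85, -0.04, 1.82], 0]])

```text
time: 35.75
ee_pos: [0.5118, 0.2396, 0.0847]
tcp_rot: [179.6, -1.8, -7.2]
wrist_force: [10.0, -4.4, 1.2]
opening: 0.0272
```

Call:
arm_command(increments=[[[0.44, 0, -0.47], 0], [[0.97, 0, -0.9], 0], [[1.55, 0, -1.26], 0], [[2.18, 0, -1.56], 0], [[2.86, 0, -1.74], 0]])

```text
time: 36.25
ee_pos: [0.5808, 0.2311, 0.1317]
tcp_rot: [179.6, -1.7, -7.2]
wrist_force: [-3.4, -0.7, 1.1]
opening: 0.0274
```

Call:
arm_command(increments=[[[0.67, 0, -0.03], 0], [[1.35, 0, 0.0], 0], [[2.03, 0, 0.1], 0], [[2.69, 0, 0.32], 0], [[3.35, 0, 0.65], 0]])

```text
time: 36.75
ee_pos: [0.6641, 0.2209, 0.119]
tcp_rot: [179.6, -1.8, -7.1]
wrist_force: [-1.3, 1.4, 1.3]
opening: 0.027
```

```bash
python3 -c "
from h import *
s=snap('side','side31')
cv2.imwrite('pics/s31.png',cv2.resize(s['frame'][130:330,200:400,::-1],(600,600)))
arc(-.53,.2)"
```

```text
[[[-0.69, -0.02, -0.3], -0.03], [[-1.33, -0.02, -0.53], -0.03], [[-2.01, -0.01, -0.66], -0.03], [[-2.7, -0.01, -0.69], -0.03], [[-3.38, -0.01, -0.63], -0.03]]
phi -0.541 rad 119.6 [-2.7 -0.5 -2.2] 0.02768056488497074 [179.5  -1.7  -7.2]
```

View pics/s31.png

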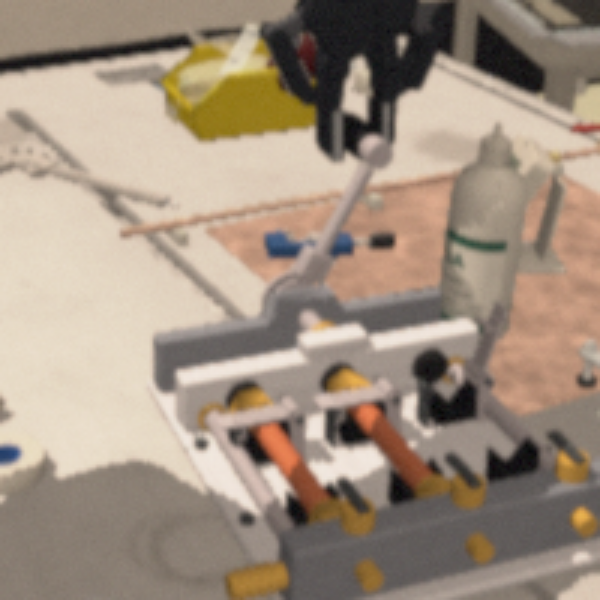

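Call:
arm_command(increments=[[[-0.69, 0, -0.3], 0], [[-1.33, 0, -0.53], 0], [[-2.01, 0, -0.66], 0], [[-2.7, 0, -0.69], 0], [[-3.38, 0, -0.63], 0]])

```text
time: 37.3
ee_pos: [0.5811, 0.2302, 0.1313]
tcp_rot: [179.5, -1.9, -7.2]
wrist_force: [7.0, -4.2, 1.3]
opening: 0.0275
```

Call:
arm_command(increments=[[[-0.66, -0.03, 0.2], 0], [[-1.29, -0.03, 0.5], 0], [[-1.88, -0.04, 0.87], 0], [[-2.4, -0.04, 1.32], 0], [[-2.88, -0.04, 1.82], 0]])

```text
time: 37.8
ee_pos: [0.5116, 0.2386, 0.0845]
tcp_rot: [179.4, -2.2, -7.3]
wrist_force: [9.1, -6.9, -0.2]
opening: 0.0272
```

Call:
arm_command(increments=[[[0.44, 0, -0.47], 0], [[0.97, 0, -0.9], 0], [[1.55, 0, -1.26], 0], [[2.18, 0, -1.56], 0], [[2.86, 0, -1.74], 0]])

```text
time: 38.3
ee_pos: [0.58, 0.2301, 0.1321]
tcp_rot: [179.5, -2.2, -7.3]
wrist_force: [-4.3, -0.2, 0.4]
opening: 0.0276
```

Call:
arm_command(increments=[[[0.67, 0, -0.03], 0], [[1.35, 0, 0.0], 0], [[2.03, 0, 0.1], 0], [[2.69, 0, 0.32], 0], [[3.3, 0, 0.63], 0]])

```text
time: 38.8
ee_pos: [0.662, 0.2198, 0.1205]
tcp_rot: [179.5, -2.2, -7.3]
wrist_force: [-0.1, 0.4, 0.3]
opening: 0.0275
```

```bash
python3 -c "
from h import *
arc(-.53,.2)"
```

```text
[[[-0.55, -0.05, -0.14], -0.04], [[-1.2, -0.04, -0.37], -0.04], [[-1.88, -0.04, -0.51], -0.04], [[-2.56, -0.03, -0.55], -0.04], [[-3.25, -0.03, -0.49], -0.04]]
phi -0.5 rad 121.3 [-0.1  0.4  0.3] 0.027537238932832612 [179.5  -2.2  -7.3]
```

Call:
arm_command(increments=[[[-0.55, -0.03, -0.14], 0], [[-1.2, -0.03, -0.37], 0], [[-1.88, -0.03, -0.51], 0], [[-2.56, -0.03, -0.55], 0], [[-3.25, -0.03, -0.49], 0]])

```text
time: 39.3
ee_pos: [0.5811, 0.2302, 0.1312]
tcp_rot: [179.5, -2.4, -7.3]
wrist_force: [7.3, -4.6, -0.7]
opening: 0.0272
```

Call:
arm_command(increments=[[[-0.66, -0.05, 0.2], 0], [[-1.29, -0.05, 0.5], 0], [[-1.88, -0.06, 0.87], 0], [[-2.4, -0.06, 1.32], 0], [[-2.85, -0.06, 1.82], 0]])

```text
time: 39.8
ee_pos: [0.5128, 0.239, 0.0837]
tcp_rot: [179.4, -2.7, -7.4]
wrist_force: [8.6, -6.7, 1.3]
opening: 0.0273
```

Call:
arm_command(increments=[[[0.44, 0, -0.47], 0], [[0.97, 0, -0.9], 0], [[1.55, 0, -1.26], 0], [[1.55, 0, -1.26], 0]])

```text
time: 40.2
ee_pos: [0.5501, 0.2345, 0.1186]
tcp_rot: [179.4, -2.8, -7.4]
wrist_force: [-1.0, 0.0, -0.2]
opening: 0.0274
```

Call:
arm_command(increments=[[[0, 0, 0], 0], [[0, 0, 0], 0], [[0, 0, 0], 0]], claw=0)

```text
time: 40.5
ee_pos: [0.5491, 0.2346, 0.1183]
tcp_rot: [179.4, -2.8, -7.4]
wrist_force: [-1.6, 0.9, 0.0]
opening: 0.0426
```

```bash
python3 -c "
from h import *
s=snap('side','side32')
cv2.imwrite('pics/s32.png',cv2.resize(s['frame'][110:290,200:380,::-1],(600,600)))
o=get_obs();print(o['wrist_force'],o['ee_pos'],o['opening'])"
```

```text
[-1.52531759 -0.691117    0.99612355] [0.54918473 0.23463879 0.11828763] 0.042666799013874115
```

View pics/s32.png

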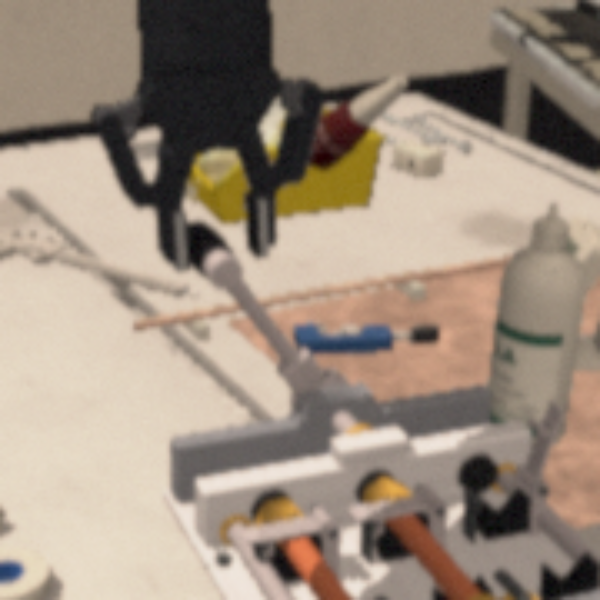

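```bash
python3 -c "
from h import *
go(.5445,.2346,.23,-7.4,n=5)"
```

```text
from [0.5492 0.2346 0.1183] [179.4  -2.8  -7.4] rows needed 3 d [ 0.03  0.07 -4.47] turn -0.0
[[[0.01, 0.01, -0.89], -0.0], [[0.01, 0.03, -1.79], -0.0], [[0.02, 0.04, -2.68], -0.0], [[0.02, 0.06, -3.58], -0.0], [[0.03, 0.07, -4.47], -0.0]]
```

Call:
arm_command(increments=[[[-0.16, 0, 0], 0], [[-0.13, 0.02, -0.7], 0], [[-0.08, 0.03, -1.7], 0], [[0, 0.05, -3.2], 0], [[0.03, 0.07, -4.47], 0]])

```text
time: 41.05
ee_pos: [0.5441, 0.2346, 0.2314]
tcp_rot: [179.4, -2.8, -7.4]
wrist_force: [1.0, -0.3, -0.8]
opening: 0.0429
```

```bash
python3 -c "
from h import *
go(.40,.33,.25,0,n=5)"
```

```text
from [0.5441 0.2346 0.2314] [179.4  -2.8  -7.4] rows needed 4 d [-6.16 -3.03 -1.07] turn -1.23
[[[-1.23, -0.61, -0.21], -0.25], [[-2.47, -1.21, -0.43], -0.49], [[-3.7, -1.82, -0.64], -0.74], [[-4.93, -2.43, -0.86], -0.99], [[-6.16, -3.03, -1.07], -1.23]]
```

Call:
arm_command(increments=[[[-1.2, -0.6, -0.3], -0.25], [[-2.5, -1.2, -0.5], -0.5], [[-3.7, -1.8, -0.7], -0.75], [[-4.9, -2.4, -0.9], -1.0], [[-6.1, -3.0, -1.1], -1.2]])

```text
time: 41.55
ee_pos: [0.4, 0.3295, 0.2509]
tcp_rot: [179.1, -2.7, -0.1]
wrist_force: [0.5, 0.8, 0.4]
opening: 0.0427
```

Call:
arm_command(increments=[[[-1.2, -1.2, 0], -0.5], [[-2.4, -2.4, 0], -1.0], [[-3.6, -3.6, 0], -1.5], [[-4.8, -4.8, 0], -2.0], [[-6.0, -5.5, 0], -2.5]])

```text
time: 42.05
ee_pos: [0.2489, 0.4688, 0.241]
tcp_rot: [178.4, -2.4, 15.0]
wrist_force: [0.6, -0.8, 0.2]
opening: 0.0426
```

```bash
python3 -c "
from h import *
s=snap('side','side33');t=snap('top','top33')
cv2.imwrite('pics/t33.png',cv2.resize(t['frame'][120:300,210:430,::-1],(733,600)))
cv2.imwrite('pics/s33.png',cv2.resize(s['frame'][130:350,190:410,::-1],(600,600)))
o=get_obs();print(o['ee_pos'],o['time'])
for n in('top0','top33','side33'):
  P,m=cloud(load(n));Jx=jinv(P);z=P[...,2]*1e3
  q=m&(Jx[...,0]>30)&(Jx[...,0]<75)&(z>45)&(z<56)&(Jx[...,1]>60)&(Jx[...,1]<115)
  print(n,'head y',np.percentile(Jx[...,1][q],[2,50,98]))
  for x0 in(-64,0):
    q=m&(abs(Jx[...,1]-36)<9)&(z>20)&(z<80)
    print([int(np.percentile(z[q&(abs(Jx[...,0]-x0-d)<3)],90)) for d in (-27,-20,-10,0,6) if (q&(abs(Jx[...,0]-x0-d)<3)).sum()])
  c=load(n)
  for x0 in(-64,0):
    X=cop(c,(x0-20,x0+20,-80,90),.02,.055)
    if len(X):print(x0,np.percentile(X,[1,50,99],axis=0).round(0).tolist())
"
```

```text
[0.24742369 0.46894621 0.24105001] 42.15
top0 head y [ 87.63437778  96.27791933 104.90672057]
[28, 41, 33, 24, 29]
[40, 33, 24, 28]
top33 head y [75.03978969 83.80530251 92.25544361]
[45, 43, 44, 44, 43]
[44, 44, 43, 44, 44]
-64 [[-76.0, -74.0, 31.0], [-65.0, -16.0, 39.0], [-52.0, 64.0, 46.0]]
0 [[-10.0, -74.0, 31.0], [-1.0, -16.0, 39.0], [11.0, 64.0, 47.0]]
side33 head y [67.42547881 76.39250598 89.67583098]
[44, 44, 43, 43, 43]
[44, 44, 44, 44, 44]
-64 [[-80.0, -70.0, 25.0], [-67.0, -5.0, 39.0], [-52.0, 71.0, 45.0]]
0 [[-11.0, -72.0, 25.0], [-3.0, -10.0, 39.0], [11.0, 65.0, 46.0]]
```

View pics/t33.png

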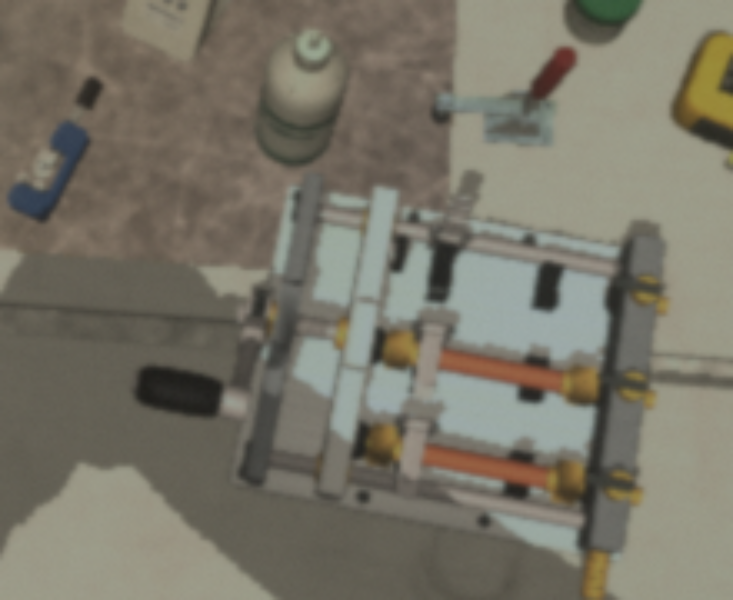

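View pics/s33.png

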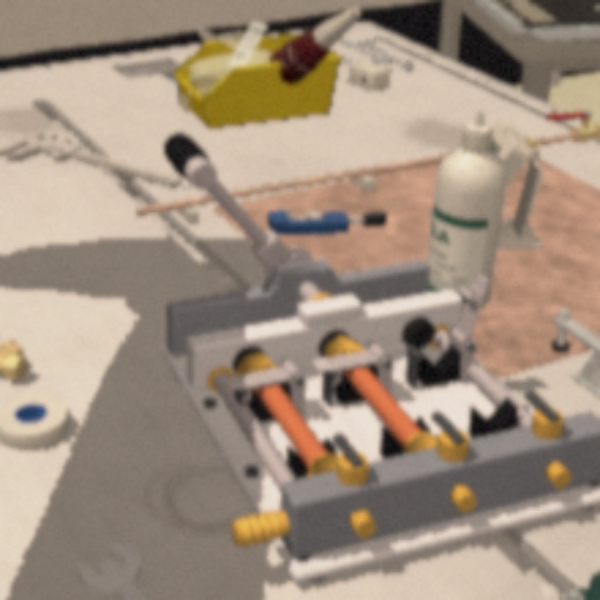

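```bash
python3 -c "
from h import *
print(job_done())"
```

```text
the job is handed in; nothing more can be done
None
```

I found two tubes on the bench. Both are strapped in and sealed, and the job was handed in at about 42 s of robot time, with the arm clear of everything. One went into place 1 and one into place 2. I pressed each strap until it snapped, and only then worked the lever until the clutch slipped through two full strokes (7–10 N).

**Last checks**
- **Straps:** both lie flat at 43–45 mm, against 44 mm when shut.
- **Screw:** the head moved 12.6 mm, against 12.8 mm for fully home.
- **Tubes:** their centres lie at about jig y -5 mm, so they are pushed up to the fixed header.
- **Seals:** I could not see how far they are pushed in. I judge that from the head travel and the tube positions only.
- **Bystanders:** the bottle and the roll of tape look upright and unmoved.

**What disagreed or went less well**
- **TCP height:** the reported TCP height was about 33 mm lower than the cameras showed the fingers. My first grasp closed on air; after that I corrected for it.
- **Second tube:** as I lifted it, it apparently brushed the lever handle. The lever moved about 0.05 rad before strapping was finished, within its idle travel as far as I could tell. The tube also tilted in the grip, but it settled level when I released it.
- **First strap:** pressing it peaked at 39 N read at the wrist, close to the 40 N limit for the gripper's body. The contact was at the fingertips.

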